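# Take the spare trim insert from the latched parts box and show it at the magnifier

## Task

Flip the toggle catch of the steel parts box open, swing the lid right back, and draw the spare trim insert (the plate with the window and the narrow tab) up out of its slot, leaving the plain blank in its own slot. Then present the insert for inspection: finish holding it still and upright in front of the bench magnifier, on the robot's side, about 10 cm from the glass, with its window level with the middle of the lens and its broad face square to the glass. Leave the lid open, do not knock the magnifier, leave the other things on the bench where they lie, and do not put the insert down: the job ends with the gripper holding it.

Things in the scene. Friction and masses are not known exactly. Their poses are not given: they have to be found in the camera images.
- box: grey sheet-steel parts box, fixed to the bench, outside 150 (x) x 210 (y) x 88 mm high without its lid, walls and floor 3 mm. Origin: centre of its underside; z up; -x is its front (the catch side, towards the robot), +x its hinge side.
- rack (a point): centre of the box's inner floor (box z = 3 mm), axes as the box. On it a black rack with two slots at y = -45 and +45 mm; in each a plate stands on edge on the floor, its 12 mm thickness along y. The guides hold only the plate's ends: 42 mm high, from 20 mm outward either side (in x) of the slot centre, about 1.5 mm play.
- catch_pivot (a point): pivot axis of the toggle catch (along box y), fixed on the box: box frame x = -87, y = 0, z = 74 mm. Axes as the box.
- catch (a joint): angle of the catch lever, rad: 0 closed (hangs down the box front, free end leaning 0.3 rad outward), grows as the free end is drawn out (-x of the box) and up, stop at 2.0. Its wire loop holds the lid's strike and locks the lid until about 1.25, then springs clear by itself. Friction, about 2 N at the grip; it stays where it is left.
- catch_grip (a point): centre of the catch lever's rolled end, a bar 24 mm long (box y) and 7 mm thick to pinch by its two ends: 28 mm from the pivot, moving round it with the lever. Closed, it is 47 mm above the bench (lid top: 91) and 20 mm in front of the front wall. The lever above it is 18 mm wide, 8 mm thick. Axes: turned with the lever (as the box's at joint 0).
- lid_hinge (a point): hinge axis of the lid (along box y), fixed on the box: box frame x = +77, y = 0, z = 89 mm. Axes as the box.
- lid (a joint): lid angle, rad: 0 shut, grows as the front edge rises and swings back over the hinge, 1.57 upright, stop at 1.75. Friction hinge: stays where it is left, about 5 N at the handle to lift. Lid 2 mm thick, top at box z = 91 mm, 13 mm skirt; it reaches 155 mm from hinge to front edge.
- lid_handle (a point): middle of the strap handle on the lid, a steel bar 10 mm thick, 76 mm long along box y. Lid shut: at box x = -48, y = 0, z = 121 mm, so 125 mm in front of the hinge and 32 mm above it. Bar centre 30 mm above the lid's top, 30 mm from its front edge. Axes: turned with the lid (as the box's when shut).
- insert: spare trim insert, bare steel plate 12 mm thick, about 0.27 kg: block 56 wide x 46 high with a 26 x 20 mm window through it, on top a grip tab 28 wide x 30 high; 76 mm high in all. Origin: centre of its underside; x width, y thickness (face normal), z to the tab. Stands in either slot, hidden by the shut lid. Pinch the tab across its thickness, about 61 mm above the origin.
- insert_window (a point): centre of the insert's window, 24 mm above the insert's origin; axes as the insert.
- blank: plain steel blank standing in the other slot: solid plate 56 wide x 12 thick x 58 mm high, no window, no tab, 0.30 kg. Origin: centre of its underside. Stays in the box.
- magnifier: white bench magnifier, fixed: round base of 130 mm diameter and 18 mm height, a neck behind, and an upright lens ring of 124 mm diameter, 22 mm deep, whose top is 262 mm above the bench. Origin: centre of the base's underside; +x points away from the robot's side along the lens axis, z up.
- lens (a point): centre of the lens glass (104 mm clear diameter), 200 mm above the magnifier's origin; x is the lens axis, level; the robot's side is -x.
- bung: white HDPE drum bung, 70 mm diameter, 26 mm high, lying on its flange; origin: centre of its underside. Leave alone.
- clip: translucent amber PEI clip, a U 40 x 16 x 18 mm; origin: centre of its underside. Leave alone.
- scraper: hook scraper lying flat, about 173 mm long and 26 mm thick, cork handle to its -x, steel hook to +x; origin under its middle. Leave alone.
- pin_vise: nickel-plated pin vise lying flat along its x, about 115 mm long, 13 mm thick; origin under its middle. Leave alone.

How it is judged (in metres and radians):
On the way, in this order (a step that is already met when the one before it is completed fails the run):
1. the catch lever is flipped out past the point where its loop lets go of the lid (value of joint catch above 1.15 rad), for 0.2 s.
2. the lid is swung right back (about upright or beyond) (value of joint lid above 1.3 rad), for 0.2 s.
3. the insert is drawn clear of the box in the gripper (z of insert in the frame of box above 0.09 m and contact force between the fingers and insert above 1 N), for 0.2 s.
At the end, for the whole second after the job is handed in: Insert held still in the fingers, touching nothing else, upright within 0.25 rad; window 50-150 mm from the lens on the robot side, within 35 mm of its axis sideways and in height; face square to the axis within 0.3 rad; lid open beyond 1.3 rad; blank still in the box (x of insert_window in the frame of lens between -0.15 and -0.05 m and y of insert_window in the frame of lens between -0.035 and 0.035 m and z of insert_window in the frame of lens between -0.035 and 0.035 m and angle between the y axis of insert and the x axis of lens, either way round below 0.3 rad and angle between insert's own z axis and vertical below 0.25 rad and linear speed of insert below 0.02 m/s and contact force between the fingers and insert above 1 N and contact force between insert and magnifier below 0.2 N and value of joint lid above 1.3 rad and z of blank in the frame of box below 0.015 m); the arm keeps its last pose, push and grip.
It fails at once if the blank is pulled out of its slot (distance of blank from where it was at the start of the episode above 0.025 m).
It fails at once if the magnifier is knocked (contact force between anything else and magnifier above 8 N).
It fails at once if a bystander on the bench is disturbed (distance of any of bung, clip, scraper, pin_vise from where it was at the start of the episode above 0.03 m).
It also fails if it takes over 64 s, if anything falls off the work surface, if the arm or the gripper's body presses on something with over 40 N, if the wrist force passes 120 N, or if a joint passes its speed limit or range.

## Robot

A 7-joint arm with a two-finger parallel gripper is mounted at the origin on the work surface. World frame = base frame: x ahead of the robot, y to its left, z up, the work surface at z = 0. Lengths are in mm, angles in rad, forces in N, time in s.
With the tool pointing down it reaches from about 400 to 875 mm from the base axis. Payload 4.4 kg.
Tool frame: the origin (TCP) lies midway between the tips of the shut fingers; the grasp point (between the pads) lies 19 mm behind it; x points along the fingers, z is the direction in which the jaws open and shut, and the axes are right-handed (so a half turn about x gives the same grasp; the last joint's range is limited). The gripper opens to 85 mm and grips with 20 to 120 N. Pads are 22 mm wide; open, the fingers measure 114 mm over their backs; the gripper's body (76 mm by 85 mm) begins 54 mm behind the grasp point. The pads swing forward as they close: fully open they stand 13 mm farther back than shut.
Start: joints at [1.278, 0.628, 0.038, 1.517, -0.027, 0.996, -0.02], TCP at [146.187, -633.362, 231.313] pointing down, gripper open.
Joint ranges: [-3.06, 3.06], [-0.37, 2.12], [-1.25, 1.32], [0.18, 2.47], [-1.1, 4.24], [0.23, 1.98], [-2.94, 2.94]. Speed limits (rad/s): [2.57, 2.57, 3.14, 3.14, 3.14, 3.14, 3.14].

## Interface

Orientations are given as [roll, pitch, yaw] about the fixed x, y, z axes, in that order (R = Rz(yaw) Ry(pitch) Rx(roll)).
In Python, from cell import ctrl gives the robot as it stands. The module is installed in compiled form; this text tells all that it offers.
- The arm moves only by the tool servo_tool, never from a script. Its argument "rows" is a list of rows, each an object of numbers: "dx", "dy", "dz": the shift along the tool's x, y, z in units of 750 mm (1.0 is 750 mm); "wx", "wy", "wz": the turn, a rotation vector about the tool's x, y, z in units of 6 degrees (1.0 is 6 degrees); "fingers": the closure, from 0 (fully open) to 1 (shut). In form: [{"dx": .., "dy": .., "dz": .., "wx": .., "wy": .., "wz": .., "fingers": ..}, ...]. A call has 1 to 5 rows; each row shifts and turns the commanded pose from where the row before left it, along the tool's axes as they then stand; what a row does not reach is not made up. A row lasts 1/8 s, in which the tool goes at most 62.5 mm and 10.7 degrees, less where a joint would pass 70% of its speed; a pose out of reach is approached as far as the arm can. A call with a number of a shift or a turn outside -1 to 1 is refused whole. A call with a gripper value outside its range is refused whole. The fingers move at their own pace and stop on an object; the grip force is fixed at half the most. Time passes only in rows, so rows that do not move let the fingers close. It gives the time, the measured TCP pose, the force and the opening at its end, in the units of the state.
- ctrl.read_state(): the state, without advancing time (a new reading comes with each control period).
- ctrl.get_image(name): name is "side" or "top"; returns the picture (420x560x3 uint8, red, green, blue); there is no depth.
- ctrl.camera_info(name): a dict with "fovy" (degrees; the focal length in pixels is half the picture's height over the tangent of half this angle, whatever the lens; pixels are square), "cx", "cy" (the principal point, pixels), "R" (3x3) and "t" (3): a world point X has camera coordinates R X + t. Camera axes: x right, y down, z forward; pixel columns grow to the right and rows downward; lengths in mm; the calibration is good to about 2 mm. A picture is of the moment at which its call begins. camera_info takes no time and is no camera call.
- ctrl.finish_job(): hands the job in, once; it reports no verdict.
Trained networks look in the newest picture that a camera, given by its name, has taken for a name from the list of things; names that differ only in an ending like _2 or _b are one class to them, and where a whole thing is asked for, a point or a joint stands for the part that bears it (a point fixed in the world has none). Each returns a list of dicts, best first, with "conf" (0 to 1); they miss things now and then, are a little off and sometimes report something else, mostly with a low value. They report only what shows in the picture. A call takes as long as a camera call.
- ctrl.search_frame(label, camera): "extent" ([centre column, centre row, width, height] in pixels, round what is visible of it).
- ctrl.silhouettes(label, camera): "region" (420x560 bool, what is visible of it) and "extent" ([centre column, centre row, width, height] in pixels, round what is visible of it).
- ctrl.mark_of(label, camera): "point" ([column, row] in pixels: a listed point, or the origin of a listed thing).
The state is a dict: "clock": time; "qpos": joint angles; "qd": joint speeds; "tau": joint torques, N m; "eef_pos": TCP position; "tool_rot": TCP orientation; "force": force on the tool from outside, world axes, zero at the start; "torque": the same for the moment, N m; "width": finger opening in mm.
Only numpy, scipy, OpenCV 4.12 (cv2) and the standard library are available. Lean on these libraries where they do the work, as an engineer would, in place of code of your own. Each camera call takes 0.05 s, during which the arm holds its last target.

## Working session

There is one attempt and no reset: what is moved stays moved. The work goes in short steps, Python scripts to look and compute and a tool call to move; the robot and the scene stay as the last step left them, time stands still between calls to the robot, and variables do not carry over. Pictures are saved under pics/ and viewed, and the job is handed in when it is done.

Besides the shell and the picture viewer there is one more tool, called after "Call:" by a JSON object that holds its "fn" and its "kwargs". servo_tool: Moves the arm, as the interface text tells. Its arguments: {"type":"object","properties":{"rows":{"type":"array"}},"required":["rows"]}

```bash
mkdir -p pics; python3 - <<'E'
from cell import ctrl
import cv2,numpy as np
s=ctrl.read_state()
for k in s: print(k,np.round(s[k],3))
for n in("side","top"):
    im=ctrl.get_image(n); cv2.imwrite(f"pics/{n}0.png",im[:,:,::-1])
    c=ctrl.camera_info(n); print(n,c)
E
```

```text
clock 0.0
qpos [ 1.278  0.629  0.038  1.518 -0.027  0.996 -0.02 ]
qd [ 0.001  0.     0.    -0.001 -0.     0.     0.   ]
tau [ 1.0000e-03 -5.6340e+01  1.2270e+00 -1.9345e+01  1.1000e-02  1.0000e-02
  0.0000e+00]
eef_pos [ 146.016 -632.761  230.39 ]
tool_rot [-3.116  1.569  1.823]
force [0.125 0.346 0.084]
torque [0.029 0.011 0.065]
width 85.618
side {'fovy': 54.832039462542596, 'cx': 278.3519577249786, 'cy': 212.58916610528266, 'R': array([[-0.84657164, -0.53214641,  0.01169014],
       [-0.35413153,  0.54670633, -0.75875098],
       [ 0.39737554, -0.64647691, -0.6512759 ]]), 't': array([453.64799895, 337.89693218, 894.27437592])}
top {'fovy': 45.04168444563045, 'cx': 275.06321755978433, 'cy': 206.22919680136138, 'R': array([[ 0.00379479, -0.99995497, -0.0086982 ],
       [-0.9809218 , -0.00203162, -0.1943921 ],
       [ 0.19436567,  0.00926993, -0.98088534]]), 't': array([ -56.76959292,  567.12774947, 1342.68845381])}
```

View pics/side0.png

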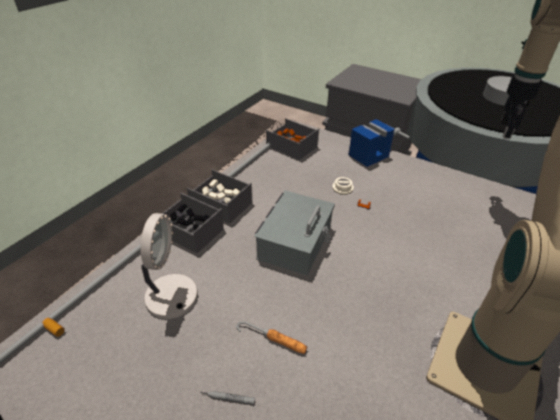

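View pics/top0.png

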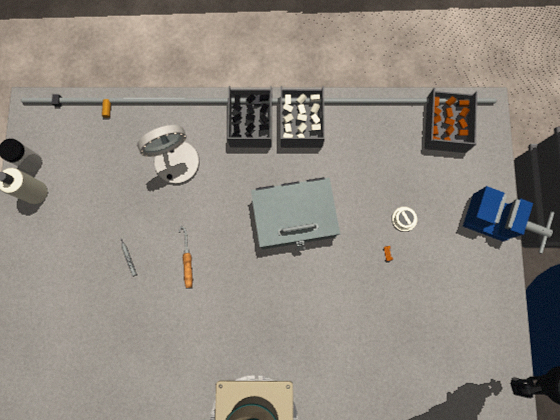

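```bash
cat > h.py <<'E'
from cell import ctrl
import numpy as np,cv2
from scipy.spatial.transform import Rotation as Ro
from scipy.optimize import least_squares
def K(n):
    c=ctrl.camera_info(n); f=210/np.tan(np.radians(c['fovy']/2)); return f,c['cx'],c['cy'],np.array(c['R']),np.array(c['t'])
def proj(n,X):
    f,cx,cy,R,t=K(n); p=np.asarray(X)@R.T+t; return np.stack([cx+f*p[...,0]/p[...,2],cy+f*p[...,1]/p[...,2]],-1)
def ray(n,uv):
    f,cx,cy,R,t=K(n); o=-R.T@t; d=R.T@np.array([(uv[0]-cx)/f,(uv[1]-cy)/f,1]); return o,d/np.linalg.norm(d)
def atz(n,uv,z):
    o,d=ray(n,uv); return o+d*(z-o[2])/d[2]
def tri(uvs,uvt):
    o1,d1=ray('side',uvs);o2,d2=ray('top',uvt)
    A=np.stack([d1,-d2],1); s=np.linalg.lstsq(A,o2-o1,rcond=None)[0]
    a=o1+d1*s[0];b=o2+d2*s[1]; return (a+b)/2,np.linalg.norm(a-b)
E
python3 - <<'E'
from h import *
for l in ["box","rack","catch_pivot","catch_grip","lid_hinge","lid_handle","magnifier","lens","bung","clip","scraper","pin_vise"]:
    r={}
    for n in("side","top"):
        m=ctrl.mark_of(l,n); r[n]=[(np.round(x['point'],1).tolist(),round(x['conf'],2)) for x in m[:2]]
    print(l,r)
    if r['side'] and r['top']:
        p,e=tri(r['side'][0][0],r['top'][0][0]); print('   ',p.round(1),round(e,1))
E
```

```text
box {'side': [([294.7, 243.5], 0.87)], 'top': [([291.7, 218.1], 0.76)]}
    [ 543.9 -102.3   -0.7] 0.1
rack {'side': [], 'top': []}
catch_pivot {'side': [([328.6, 229.7], 0.72)], 'top': []}
catch_grip {'side': [([327.8, 230.5], 0.55)], 'top': [([297.4, 249.2], 0.58)]}
    [ 448.  -114.    89.5] 6.7
lid_hinge {'side': [([271.5, 212.5], 0.64)], 'top': [([292.1, 184.9], 0.83)]}
    [ 622.5 -101.2   81.8] 2.1
lid_handle {'side': [([310.8, 215.5], 0.86), ([323.6, 232.8], 0.35)], 'top': [([295.9, 228.8], 0.67)]}
    [ 498.4 -108.8  122.6] 8.7
magnifier {'side': [([169.8, 302.2], 0.9)], 'top': [([174.3, 164.7], 0.66), ([300.7, 242.9], 0.53)]}
    [705.  243.   -7.3] 3.0
lens {'side': [([156.7, 236.1], 0.61)], 'top': [([161.7, 140.1], 0.85)]}
    [706.9 230.2 212.6] 4.0
bung {'side': [([344.3, 186.4], 0.85)], 'top': [([404.4, 216.9], 0.96), ([174.2, 161.6], 0.4)]}
    [ 542.2 -423.4    6.4] 9.6
clip {'side': [([363.9, 205.1], 0.65)], 'top': [([387.9, 253.0], 0.59)]}
    [ 443.8 -372.5    2. ] 1.4
scraper {'side': [([274.9, 336.3], 0.9)], 'top': [([191.6, 257.5], 0.79), ([127.2, 259.4], 0.56)]}
    [431.2 181.8  -9.1] 0.2
pin_vise {'side': [([233.6, 397.8], 0.72)], 'top': [([125.9, 257.0], 0.66), ([290.2, 184.2], 0.37)]}
    [424.2 359.5  13.4] 12.2
```

```bash
python3 - <<'E'
import cv2
s=cv2.imread('pics/side0.png');t=cv2.imread('pics/top0.png')
a=cv2.resize(s[180:290,240:350],None,fx=5,fy=5,interpolation=cv2.INTER_CUBIC)
cv2.imwrite('pics/a.png',a)
b=cv2.resize(t[165:265,240:350],None,fx=6,fy=6,interpolation=cv2.INTER_CUBIC)
cv2.imwrite('pics/b.png',b)
import numpy as np
c1=cv2.resize(s[200:320,130:210],None,fx=5,fy=5,interpolation=cv2.INTER_CUBIC)
c2=cv2.resize(t[115:195,130:210],None,fx=5,fy=5,interpolation=cv2.INTER_CUBIC)
c2=cv2.copyMakeBorder(c2,0,200,0,0,cv2.BORDER_CONSTANT)
cv2.imwrite('pics/c.png',np.hstack([c1,c2]))
E
```

```text
(no output)
```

View pics/a.png

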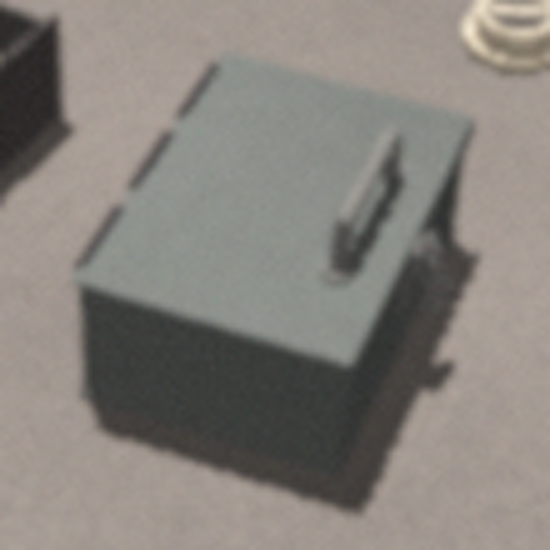

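View pics/b.png

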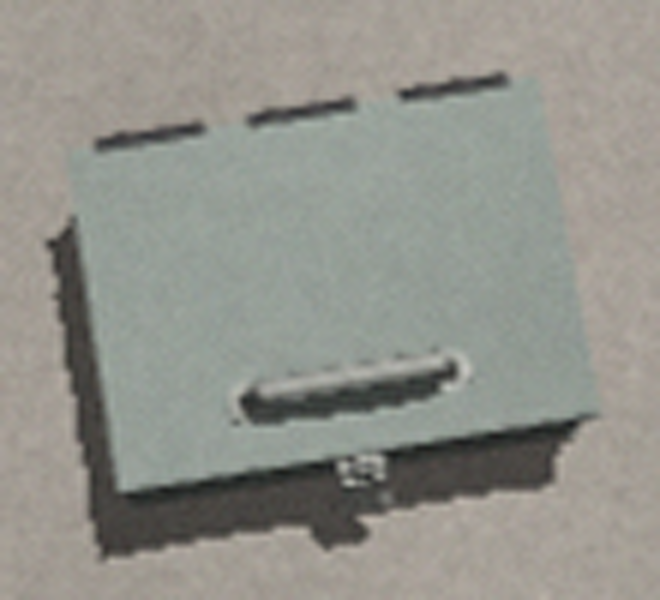

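View pics/c.png

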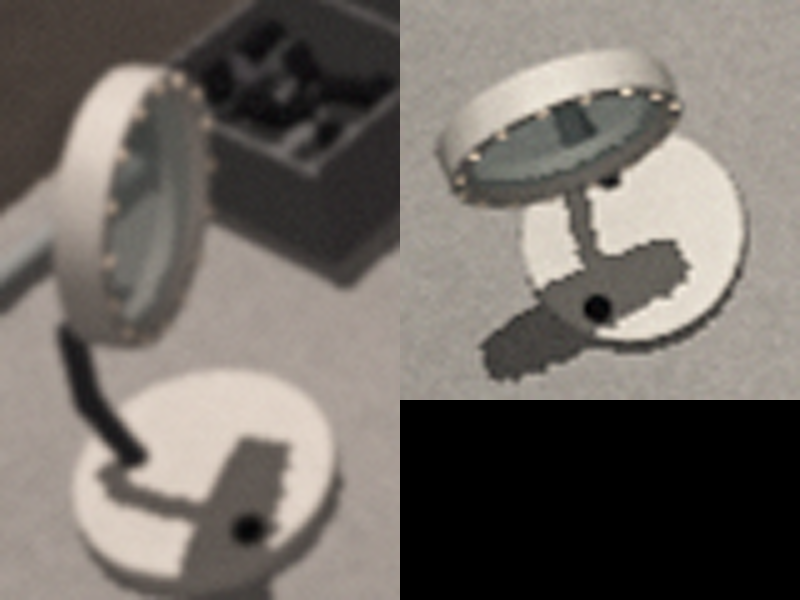

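```bash
python3 - <<'E'
from h import *
T=np.array([(70,152),(540,78),(598,412),(122,492)])
S=np.array([(78,275),(222,55),(472,122),(352,365)])
T=np.array([240,165])+(T+.5)/6-.5; S=np.array([240,180])+(S+.5)/5-.5
L=[]
for a,b in zip(S,T):
    p,e=tri(a,b); L.append(p); print(p.round(1),round(e,1), atz('top',b,91).round(1),atz('side',a,91).round(1))
L=np.array(L)
for i in range(4): print(np.linalg.norm(L[i]-L[(i+1)%4]))
def model(p):
    x,y,a,w,xr=p; c,s=np.cos(a),np.sin(a)
    P=np.array([(xr,w),(xr,-w),(-78,-w),(-78,w)]); return np.c_[x+c*P[:,0]-s*P[:,1],y+s*P[:,0]+c*P[:,1],[91]*4]
f=lambda p:np.r_[(proj('top',model(p))-T).ravel(),(proj('side',model(p))-S).ravel()]
r=least_squares(f,[544,-102,-.15,107,77]);print(r.x,r.fun.round(1))
x,y,a=r.x[:3];c,s=np.cos(a),np.sin(a)
for nm,q in dict(grip=(-95,0,47),piv=(-87,0,74),handle=(-48,0,121),hinge=(77,0,89)).items():
    P=np.array([x+c*q[0]-s*q[1],y+s*q[0]+c*q[1],q[2]]);print(nm,P.round(1),proj('top',P).round(1),proj('side',P).round(1))
# magnifier: silhouettes
for n in('side','top'):
    ctrl.get_image(n)
    for x in ctrl.silhouettes('magnifier',n)[:1]:
        print(n,x['conf'],x['extent']); cv2.imwrite(f'pics/m_{n}.png',x['region'].astype('uint8')*255)
E
```

```text
[604.2   8.9  93.4] 0.8 [605.1   9.2  91. ] [605.2   6.8  91. ]
[ 642.7 -203.2   86. ] 3.3 [ 639.9 -203.3   91. ] [ 641.1 -197.4   91. ]
[ 488.1 -226.7   87. ] 0.3 [ 487.4 -226.3   91. ] [ 486.5 -222.1   91. ]
[451.8 -15.6  89.5] 0.8 [451.2 -15.7  91. ] [451.5 -14.2  91. ]
215.70210125767792
156.4067696442256
214.28770699902245
154.40573244234025
[ 5.46508535e+02 -1.08306591e+02  1.64268717e-01  1.06411359e+02
  7.71797735e+01] [-0.  -0.  -1.  -0.1 -0.1  0.2  0.1 -0.3 -0.6  0.5  0.9 -0.4  0.4 -0.8
  0.1 -0.5]
grip [ 452.8 -123.8   47. ] [300.1 248. ] [327.6 239.3]
piv [ 460.7 -122.5   74. ] [300.  243.9] [325.7 231.4]
handle [ 499.2 -116.2  121. ] [298.2 227. ] [313.4 214.8]
hinge [622.5 -95.7  89. ] [290.  183.9] [270.8 211.7]
side 0.61 [170.2, 266.3, 57.6, 106.4]
top 0.94 [168.7, 154.4, 62.7, 59.4]
```

```bash
python3 - <<'E'
from h import *
T=np.array([(462,183),(473,157),(503,135),(543,115),(585,100),(625,92),(657,97),(675,107)])-[400,0]
S=np.array([(180,78),(203,95),(210,123),(212,160),(208,213),(120,155),(113,205),(110,262),(127,335),(155,340)])
T=[130,115]+(T+.5)/5-.5; S=[130,200]+(S+.5)/5-.5
# base ellipse edge: top view
th=np.linspace(0,2*np.pi,361)
def circ(p):
    x,y,z,a,r=p; n=np.array([np.cos(a),np.sin(a),0]);u=np.array([-n[1],n[0],0])
    return np.array([x,y,z])-11*n+r*(np.cos(th)[:,None]*u+np.sin(th)[:,None]*np.array([0,0,1]))
def f(p):
    C=circ(p);o=[]
    for n,P in(('top',T),('side',S)):
        q=proj(n,C); o+=list(np.linalg.norm(P[:,None]-q[None],axis=2).min(1))
    return np.r_[o,(p[2]-200)/3]
for a0 in(.0,.3,.6):
    r=least_squares(f,[700,235,200,a0,57]);print(r.x.round(3),r.cost,r.fun.round(1))
# base top disc via silhouettes is complex; base: brightness threshold
t=cv2.imread('pics/top0.png').astype(int)
for n in('side','top'):
    print(n,[ (np.round(x['point'],1),x['conf']) for x in ctrl.mark_of('lens',n)], proj(n,r.x[:3]), proj(n,[*r.x[:2],0]),[ (np.round(x['point'],1),x['conf']) for x in ctrl.mark_of('magnifier',n)])
E
```

```text
[7.07491e+02 2.32049e+02 1.99469e+02 4.16000e-01 5.77100e+01] 1.8718877466243242 [ 0.8  0.2  0.5  0.5  0.3  0.1  0.4  0.1  0.4  0.5  0.   0.5  0.7  0.8
  0.2  0.1  0.7  0.3 -0.2]
[7.07861e+02 2.31735e+02 1.99066e+02 4.14000e-01 5.77020e+01] 1.8803787151464824 [ 0.6  0.2  0.4  0.5  0.3  0.1  0.5  0.1  0.4  0.5  0.1  0.5  0.7  0.8
  0.2  0.1  0.7  0.3 -0.3]
[7.07493e+02 2.32049e+02 1.99467e+02 4.16000e-01 5.77090e+01] 1.8718842659951023 [ 0.8  0.2  0.5  0.5  0.3  0.1  0.4  0.1  0.4  0.5  0.   0.5  0.7  0.8
  0.2  0.1  0.7  0.3 -0.2]
side [(array([156.8, 240.7]), 0.55)] [157.89041906 241.01212339] [172.23105306 297.16637446] [(array([171.8, 298.2]), 0.75)]
top [(array([160.5, 139.8]), 0.64)] [161.75771932 140.84441037] [177.3055959  162.72238104] [(array([176. , 163.4]), 0.95), (array([292.5, 216.5]), 0.64)]
```

```bash
cat >> h.py <<'E'
BX=np.array([546.5,-108.3,0]); BY=0.1643
RB=Ro.from_euler('z',BY).as_matrix()
def box(p): return BX+RB@np.asarray(p,float)
def cur():
    s=ctrl.read_state(); return np.array(s['eef_pos']),Ro.from_euler('xyz',s['tool_rot']).as_matrix()
def tilt(t,zdir,base=RB):
    """tool x = (sin t,0,-cos t) in frame base, tool z = zdir*base y"""
    x=base@np.array([np.sin(t),0,-np.cos(t)]); z=zdir*base[:,1]; return np.stack([x,np.cross(z,x),z],1)
def plan(wps,fing,start=None):
    """wps list of (pos,R,nrows)"""
    p,R=start if start is not None else cur()
    out=[]
    for q,Q,n in wps:
        rv=Ro.from_matrix(R.T@Q).as_rotvec()
        print('  seg dist',round(np.linalg.norm(q-p),1),'ang',round(np.degrees(np.linalg.norm(rv)),1),'rows',n)
        for i in range(n):
            a=R@Ro.from_rotvec(rv*i/n).as_matrix()
            d=a.T@(q-p)/n/750; w=np.degrees(rv)/n/6
            out.append(dict(zip(("dx","dy","dz","wx","wy","wz"),[float(x) for x in np.r_[d,w].round(4)]))|{"fingers":fing})
        p,R=q,Q
    import json
    for i in range(0,len(out),5): print(json.dumps(out[i:i+5]).replace(' ',''))
    return p,R
E
python3 - <<'E'
from h import *
p,R=cur();print(p,R.round(3))
g=box([-95,0,47]);t=np.radians(35)
for zd in(1,-1):
    Q=tilt(t,zd); print(zd,Q.round(2)); d=Q[:,0]
    plan([(g-90*d,Q,15)],0)
E
```

```text
[ 146.20305907 -633.35770716  231.30710573] [[ 0.     0.974  0.225]
 [ 0.     0.225 -0.974]
 [-1.     0.     0.   ]]
1 [[ 0.57 -0.81 -0.16]
 [ 0.09 -0.13  0.99]
 [-0.82 -0.57  0.  ]]
  seg dist 573.3 ang 176.6 rows 15
[{"dx":0.0098,"dy":0.0322,"dz":-0.0383,"wx":-1.8712,"wy":-0.5899,"wz":-0.0184,"fingers":0},{"dx":0.0076,"dy":0.0391,"dz":-0.0318,"wx":-1.8712,"wy":-0.5899,"wz":-0.0184,"fingers":0},{"dx":0.0058,"dy":0.0446,"dz":-0.024,"wx":-1.8712,"wy":-0.5899,"wz":-0.0184,"fingers":0},{"dx":0.0045,"dy":0.0484,"dz":-0.0152,"wx":-1.8712,"wy":-0.5899,"wz":-0.0184,"fingers":0},{"dx":0.0037,"dy":0.0505,"dz":-0.0057,"wx":-1.8712,"wy":-0.5899,"wz":-0.0184,"fingers":0}]
[{"dx":0.0036,"dy":0.0507,"dz":0.004,"wx":-1.8712,"wy":-0.5899,"wz":-0.0184,"fingers":0},{"dx":0.004,"dy":0.049,"dz":0.0136,"wx":-1.8712,"wy":-0.5899,"wz":-0.0184,"fingers":0},{"dx":0.0051,"dy":0.0454,"dz":0.0226,"wx":-1.8712,"wy":-0.5899,"wz":-0.0184,"fingers":0},{"dx":0.0066,"dy":0.0402,"dz":0.0306,"wx":-1.8712,"wy":-0.5899,"wz":-0.0184,"fingers":0},{"dx":0.0087,"dy":0.0335,"dz":0.0374,"wx":-1.8712,"wy":-0.5899,"wz":-0.0184,"
[... 1176 characters left out ...]
},{"dx":0.018,"dy":0.0271,"dz":-0.0393,"wx":0.0385,"wy":-0.0122,"wz":0.3887,"fingers":0},{"dx":0.019,"dy":0.0262,"dz":-0.0394,"wx":0.0385,"wy":-0.0122,"wz":0.3887,"fingers":0},{"dx":0.02,"dy":0.0252,"dz":-0.0395,"wx":0.0385,"wy":-0.0122,"wz":0.3887,"fingers":0}]
[{"dx":0.021,"dy":0.0242,"dz":-0.0396,"wx":0.0385,"wy":-0.0122,"wz":0.3887,"fingers":0},{"dx":0.0219,"dy":0.0232,"dz":-0.0398,"wx":0.0385,"wy":-0.0122,"wz":0.3887,"fingers":0},{"dx":0.0227,"dy":0.0221,"dz":-0.0399,"wx":0.0385,"wy":-0.0122,"wz":0.3887,"fingers":0},{"dx":0.0236,"dy":0.021,"dz":-0.04,"wx":0.0385,"wy":-0.0122,"wz":0.3887,"fingers":0},{"dx":0.0244,"dy":0.0199,"dz":-0.0401,"wx":0.0385,"wy":-0.0122,"wz":0.3887,"fingers":0}]
```

Call:
{"fn": "servo_tool", "kwargs": {"rows": [{"dx":0.0098,"dy":0.0322,"dz":-0.0383,"wx":0.0385,"wy":-0.0122,"wz":0.3887,"fingers":0.3},{"dx":0.0111,"dy":0.0316,"dz":-0.0384,"wx":0.0385,"wy":-0.0122,"wz":0.3887,"fingers":0.3},{"dx":0.0123,"dy":0.0309,"dz":-0.0386,"wx":0.0385,"wy":-0.0122,"wz":0.3887,"fingers":0.3},{"dx":0.0135,"dy":0.0303,"dz":-0.0387,"wx":0.0385,"wy":-0.0122,"wz":0.3887,"fingers":0.3},{"dx":0.0147,"dy":0.0295,"dz":-0.0389,"wx":0.0385,"wy":-0.0122,"wz":0.3887,"fingers":0.3}]}}

```text
clock: 2.33
eef_pos: [232.0, -465.4, 194.5]
tool_rot: [1.546, 1.366, 0.181]
force: [0.7, -0.2, -0.2]
width: 59.4
```

Call:
{"fn": "servo_tool", "kwargs": {"rows": [{"dx":0.0158,"dy":0.0288,"dz":-0.039,"wx":0.0385,"wy":-0.0122,"wz":0.3887,"fingers":0.3},{"dx":0.0169,"dy":0.0279,"dz":-0.0391,"wx":0.0385,"wy":-0.0122,"wz":0.3887,"fingers":0.3},{"dx":0.018,"dy":0.0271,"dz":-0.0393,"wx":0.0385,"wy":-0.0122,"wz":0.3887,"fingers":0.3},{"dx":0.019,"dy":0.0262,"dz":-0.0394,"wx":0.0385,"wy":-0.0122,"wz":0.3887,"fingers":0.3},{"dx":0.02,"dy":0.0252,"dz":-0.0395,"wx":0.0385,"wy":-0.0122,"wz":0.3887,"fingers":0.3}]}}

```text
clock: 2.95
eef_pos: [317.2, -298.4, 157.9]
tool_rot: [1.56, 1.162, 0.175]
force: [-0.4, -25.0, -7.4]
width: 59.9
```

```bash
python3 - <<'E'
from h import *
p,R=cur();print(p,R.round(3)); s=ctrl.read_state(); print(s['clock'],np.round(s['qpos'],3),s['width'])
g=box([-95,0,47]);t=np.radians(35);Q=tilt(t,-1)
plan([(g-60*Q[:,0],Q,5)],0.3)
E
```

```text
[ 317.2348754  -298.35948143  157.91188823] [[ 0.392  0.902  0.184]
 [ 0.069  0.171 -0.983]
 [-0.918  0.398  0.004]]
2.95 [ 1.316  0.477 -0.453  2.347 -0.765  0.232  0.278] 59.90610829842458
  seg dist 206.5 ang 11.6 rows 5
[{"dx":0.0288,"dy":0.0256,"dz":-0.0393,"wx":0.0392,"wy":-0.0124,"wz":0.3857,"fingers":0.3},{"dx":0.0298,"dy":0.0242,"dz":-0.0395,"wx":0.0392,"wy":-0.0124,"wz":0.3857,"fingers":0.3},{"dx":0.0307,"dy":0.0228,"dz":-0.0396,"wx":0.0392,"wy":-0.0124,"wz":0.3857,"fingers":0.3},{"dx":0.0315,"dy":0.0214,"dz":-0.0398,"wx":0.0392,"wy":-0.0124,"wz":0.3857,"fingers":0.3},{"dx":0.0323,"dy":0.02,"dz":-0.0399,"wx":0.0392,"wy":-0.0124,"wz":0.3857,"fingers":0.3}]
```

```bash
python3 - <<'E'
from h import *
for n in("side","top"):
    im=ctrl.get_image(n); cv2.imwrite(f"pics/{n}1.png",im[:,:,::-1])
s=ctrl.read_state(); print(s['clock'],np.round(s['qpos'],3),np.round(s['qd'],3),np.round(s['force'],1),s['eef_pos'],s['tool_rot'])
E
python3 -c "
import cv2,numpy as np
cv2.imwrite('pics/x1.png',cv2.resize(np.hstack([cv2.imread('pics/side1.png'),cv2.imread('pics/top1.png')]),(800,300)))"
```

```text
3.05 [ 1.314  0.478 -0.455  2.351 -0.763  0.236  0.275] [ 0.01  -0.004  0.063 -0.084  0.146 -0.055 -0.106] [ 0.3 -0.4  1. ] [ 316.40452117 -293.83355729  157.0589332 ] [1.57939765 1.16276003 0.197313  ]
```

View pics/x1.png

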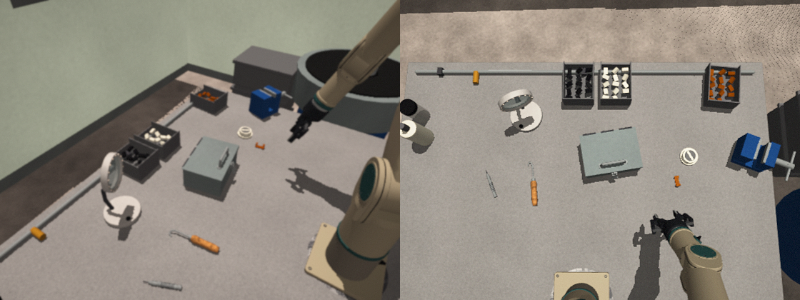

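```bash
python3 - <<'E'
from h import *
R0=Ro.from_euler('xyz',[-3.116,1.569,1.823]).as_matrix()
R0=np.array([[0,.974,.225],[0,.225,-.974],[-1,0,0]])
plan([(np.array([165,-580,235]),R0,10)],0.3)
E
```

```text
seg dist 333.0 ang 23.5 rows 10
[{"dx":-0.0204,"dy":-0.0206,"dz":0.0336,"wx":-0.0361,"wy":0.0041,"wz":-0.3896,"fingers":0.3},{"dx":-0.0195,"dy":-0.0216,"dz":0.0335,"wx":-0.0361,"wy":0.0041,"wz":-0.3896,"fingers":0.3},{"dx":-0.0186,"dy":-0.0225,"dz":0.0335,"wx":-0.0361,"wy":0.0041,"wz":-0.3896,"fingers":0.3},{"dx":-0.0177,"dy":-0.0233,"dz":0.0334,"wx":-0.0361,"wy":0.0041,"wz":-0.3896,"fingers":0.3},{"dx":-0.0168,"dy":-0.0242,"dz":0.0333,"wx":-0.0361,"wy":0.0041,"wz":-0.3896,"fingers":0.3}]
[{"dx":-0.0158,"dy":-0.025,"dz":0.0332,"wx":-0.0361,"wy":0.0041,"wz":-0.3896,"fingers":0.3},{"dx":-0.0147,"dy":-0.0257,"dz":0.0331,"wx":-0.0361,"wy":0.0041,"wz":-0.3896,"fingers":0.3},{"dx":-0.0137,"dy":-0.0264,"dz":0.033,"wx":-0.0361,"wy":0.0041,"wz":-0.3896,"fingers":0.3},{"dx":-0.0126,"dy":-0.0271,"dz":0.0329,"wx":-0.0361,"wy":0.0041,"wz":-0.3896,"fingers":0.3},{"dx":-0.0115,"dy":-0.0277,"dz":0.0327,"wx":-0.0361,"wy":0.0041,"wz":-0.3896,"fingers":0.3}]
```

Call:
{"fn": "servo_tool", "kwargs": {"rows": [{"dx":-0.0204,"dy":-0.0206,"dz":0.0336,"wx":-0.0361,"wy":0.0041,"wz":-0.3896,"fingers":0.3},{"dx":-0.0195,"dy":-0.0216,"dz":0.0335,"wx":-0.0361,"wy":0.0041,"wz":-0.3896,"fingers":0.3},{"dx":-0.0186,"dy":-0.0225,"dz":0.0335,"wx":-0.0361,"wy":0.0041,"wz":-0.3896,"fingers":0.3},{"dx":-0.0177,"dy":-0.0233,"dz":0.0334,"wx":-0.0361,"wy":0.0041,"wz":-0.3896,"fingers":0.3},{"dx":-0.0168,"dy":-0.0242,"dz":0.0333,"wx":-0.0361,"wy":0.0041,"wz":-0.3896,"fingers":0.3}]}}

```text
clock: 3.68
eef_pos: [239.2, -444.0, 198.5]
tool_rot: [1.519, 1.371, 0.152]
force: [-0.2, -0.2, 0.2]
width: 60.2
```

Call:
{"fn": "servo_tool", "kwargs": {"rows": [{"dx":-0.0158,"dy":-0.025,"dz":0.0332,"wx":-0.0361,"wy":0.0041,"wz":-0.3896,"fingers":0.3},{"dx":-0.0147,"dy":-0.0257,"dz":0.0331,"wx":-0.0361,"wy":0.0041,"wz":-0.3896,"fingers":0.3},{"dx":-0.0137,"dy":-0.0264,"dz":0.033,"wx":-0.0361,"wy":0.0041,"wz":-0.3896,"fingers":0.3},{"dx":-0.0126,"dy":-0.0271,"dz":0.0329,"wx":-0.0361,"wy":0.0041,"wz":-0.3896,"fingers":0.3},{"dx":-0.0115,"dy":-0.0277,"dz":0.0327,"wx":-0.0361,"wy":0.0041,"wz":-0.3896,"fingers":0.3}]}}

```text
clock: 4.3
eef_pos: [162.5, -586.2, 238.5]
tool_rot: [-0.455, 1.56, -1.804]
force: [0.6, -0.0, 1.1]
width: 59.4
```

```bash
cat >> h.py <<'E'
def arc(ang,n,fing,r1=None,z1=None):
    """rotate pose about base z by ang while keeping r"""
    p,R=cur(); r0=np.hypot(*p[:2]); r1=r1 or r0; z1=p[2] if z1 is None else z1
    a0=np.arctan2(p[1],p[0]); w=[]
    for i in range(1,n+1):
        f=i/n; r=r0+(r1-r0)*f; a=a0+ang*f
        w.append((np.array([r*np.cos(a),r*np.sin(a),p[2]+(z1-p[2])*f]),Ro.from_euler('z',ang*f).as_matrix()@R,1))
    import io,contextlib
    b=io.StringIO()
    with contextlib.redirect_stdout(b): e=plan(w,fing)
    print('\n'.join(l for l in b.getvalue().splitlines() if 'seg' not in l)); return e
E
python3 - <<'E'
from h import *
p,R=cur();print(p,R.round(3)); s=ctrl.read_state(); print(s['clock'],np.round(s['qpos'],3))
a=np.arctan2(p[1],p[0])
arc(-0.27-a,15,0.3,570,235)
E
```

```text
[ 162.50438762 -586.24153722  238.50110737] [[-0.002  0.976  0.22 ]
 [-0.01   0.22  -0.975]
 [-1.    -0.005  0.01 ]]
4.3 [ 1.133  0.561  0.187  1.644 -0.117  0.939  0.012]
[{"dx":-0.0,"dy":0.0551,"dz":-0.008,"wx":-0.6559,"wy":-0.0031,"wz":0.0063,"fingers":0.3},{"dx":-0.0,"dy":0.0549,"dz":-0.008,"wx":-0.6559,"wy":-0.0031,"wz":0.0063,"fingers":0.3},{"dx":-0.0,"dy":0.0547,"dz":-0.008,"wx":-0.6559,"wy":-0.0031,"wz":0.0063,"fingers":0.3},{"dx":-0.0,"dy":0.0544,"dz":-0.0079,"wx":-0.6559,"wy":-0.0031,"wz":0.0063,"fingers":0.3},{"dx":-0.0,"dy":0.0542,"dz":-0.0079,"wx":-0.6559,"wy":-0.0031,"wz":0.0063,"fingers":0.3}]
[{"dx":-0.0,"dy":0.054,"dz":-0.0079,"wx":-0.6559,"wy":-0.0031,"wz":0.0063,"fingers":0.3},{"dx":-0.0,"dy":0.0537,"dz":-0.0079,"wx":-0.6559,"wy":-0.0031,"wz":0.0063,"fingers":0.3},{"dx":-0.0,"dy":0.0535,"dz":-0.0079,"wx":-0.6559,"wy":-0.0031,"wz":0.0063,"fingers":0.3},{"dx":-0.0,"dy":0.0533,"dz":-0.0078,"wx":-0.6559,"wy":-0.0031,"wz":0.0063,"fingers":0.3},{"dx":-0.0,"dy":0.053,"dz":-0.0078,"wx":-0.6559,"wy":-0.0031,"wz":0.0063,"fingers":0.3}]
[{"dx":-0.0,"dy":0.0528,"dz":-0.0078,"wx":-0.6559,"wy":-0.0031,"wz":0.0063,"fingers":0.3},{"dx":-0.0,"dy":0.0526,"dz":-0.0078,"wx":-0.6559,"wy":-0.0031,"wz":0.0063,"fingers":0.3},{"dx":-0.0,"dy":0.0523,"dz":-0.0078,"wx":-0.6559,"wy":-0.0031,"wz":0.0063,"fingers":0.3},{"dx":-0.0,"dy":0.0521,"dz":-0.0078,"wx":-0.6559,"wy":-0.0031,"wz":0.0063,"fingers":0.3},{"dx":-0.0,"dy":0.0519,"dz":-0.0077,"wx":-0.6559,"wy":-0.0031,"wz":0.0063,"fingers":0.3}]
```

Call:
{"fn": "servo_tool", "kwargs": {"rows": [{"dx":0,"dy":0.055,"dz":-0.008,"wx":-0.656,"fingers":0.3},{"dx":0,"dy":0.055,"dz":-0.008,"wx":-0.656,"fingers":0.3},{"dx":0,"dy":0.0547,"dz":-0.008,"wx":-0.656,"fingers":0.3},{"dx":0,"dy":0.0545,"dz":-0.008,"wx":-0.656,"fingers":0.3},{"dx":0,"dy":0.054,"dz":-0.008,"wx":-0.656,"fingers":0.3}]}}

```text
schema error: expected keys dx, dy, dz, wx, wy, wz, fingers
```

Call:
{"fn": "servo_tool", "kwargs": {"rows": [{"dx":0,"dy":0.054,"dz":-0.008,"wx":-0.656,"fingers":0.3},{"dx":0,"dy":0.054,"dz":-0.008,"wx":-0.656,"fingers":0.3},{"dx":0,"dy":0.0535,"dz":-0.008,"wx":-0.656,"fingers":0.3},{"dx":0,"dy":0.053,"dz":-0.008,"wx":-0.656,"fingers":0.3},{"dx":0,"dy":0.053,"dz":-0.008,"wx":-0.656,"fingers":0.3}]}}

```text
schema error: expected keys dx, dy, dz, wx, wy, wz, fingers
```

Call:
{"fn": "servo_tool", "kwargs": {"rows": [{"dx":0,"dy":0.053,"dz":-0.008,"wx":-0.656,"fingers":0.3},{"dx":0,"dy":0.0525,"dz":-0.008,"wx":-0.656,"fingers":0.3},{"dx":0,"dy":0.052,"dz":-0.008,"wx":-0.656,"fingers":0.3},{"dx":0,"dy":0.052,"dz":-0.008,"wx":-0.656,"fingers":0.3},{"dx":0,"dy":0.052,"dz":-0.008,"wx":-0.656,"fingers":0.3}]}}

```text
schema error: expected keys dx, dy, dz, wx, wy, wz, fingers
```

```bash
python3 - <<'E'
from h import *
p,R=cur();print(p,R.round(3)); s=ctrl.read_state(); print(s['clock'],np.round(s['qpos'],3))
g=box([-95,0,47]);t=np.radians(15)
for zd in(-1,1):
    Q=tilt(0,zd);Q2=tilt(t,zd)
    plan([(np.array([460,-125,205]),Q,12),(g-75*Q2[:,0],Q2,4)],0.3)
E
```

```text
[ 162.50438762 -586.24153722  238.50110737] [[-0.002  0.976  0.22 ]
 [-0.01   0.22  -0.975]
 [-1.    -0.005  0.01 ]]
4.3 [ 1.133  0.561  0.187  1.644 -0.117  0.939  0.012]
  seg dist 549.9 ang 3.3 rows 12
  seg dist 89.6 ang 15.0 rows 4
[{"dx":0.0031,"dy":0.0435,"dz":-0.0428,"wx":0.0457,"wy":0.0077,"wz":0.0035,"fingers":0.3},{"dx":0.0032,"dy":0.0433,"dz":-0.043,"wx":0.0457,"wy":0.0077,"wz":0.0035,"fingers":0.3},{"dx":0.0032,"dy":0.0431,"dz":-0.0432,"wx":0.0457,"wy":0.0077,"wz":0.0035,"fingers":0.3},{"dx":0.0033,"dy":0.0429,"dz":-0.0434,"wx":0.0457,"wy":0.0077,"wz":0.0035,"fingers":0.3},{"dx":0.0033,"dy":0.0427,"dz":-0.0436,"wx":0.0457,"wy":0.0077,"wz":0.0035,"fingers":0.3}]
[{"dx":0.0034,"dy":0.0425,"dz":-0.0438,"wx":0.0457,"wy":0.0077,"wz":0.0035,"fingers":0.3},{"dx":0.0034,"dy":0.0423,"dz":-0.044,"wx":0.0457,"wy":0.0077,"wz":0.0035,"fingers":0.3},{"dx":0.0035,"dy":0.0421,"dz":-0.0442,"wx":0.0457,"wy":0.0077,"wz":0.0035,"fingers":0.3},{"dx":0.0035,"dy":0.0419,"dz":-0.0444,"wx":0.0457,"wy":0.0077,"wz":0.0035,"fingers":0.3},{"dx":0.0036,"dy":0.0416,"dz":-0.0446,"wx":0.0457,"wy":0.0077
[... 1330 characters left out ...]
":0.3},{"dx":0.0037,"dy":0.0175,"dz":0.0584,"wx":-2.4542,"wy":-0.0054,"wz":0.0119,"fingers":0.3},{"dx":0.0037,"dy":0.0021,"dz":0.061,"wx":-2.4542,"wy":-0.0054,"wz":0.0119,"fingers":0.3}]
[{"dx":0.0037,"dy":-0.0135,"dz":0.0595,"wx":-2.4542,"wy":-0.0054,"wz":0.0119,"fingers":0.3},{"dx":0.0037,"dy":-0.0282,"dz":0.0541,"wx":-2.4542,"wy":-0.0054,"wz":0.0119,"fingers":0.3},{"dx":0.0285,"dy":0.0088,"dz":0.0008,"wx":0.0,"wy":0.0,"wz":-0.625,"fingers":0.3},{"dx":0.0279,"dy":0.0106,"dz":0.0008,"wx":0.0,"wy":0.0,"wz":-0.625,"fingers":0.3},{"dx":0.0271,"dy":0.0124,"dz":0.0008,"wx":0.0,"wy":0.0,"wz":-0.625,"fingers":0.3}]
[{"dx":0.0263,"dy":0.0142,"dz":0.0008,"wx":0.0,"wy":0.0,"wz":-0.625,"fingers":0.3}]
```

Call:
{"fn": "servo_tool", "kwargs": {"rows": [{"dx":0,"dy":0.055,"dz":-0.008,"wx":-0.656,"wy":0,"wz":0,"fingers":0.3},{"dx":0,"dy":0.055,"dz":-0.008,"wx":-0.656,"wy":0,"wz":0,"fingers":0.3},{"dx":0,"dy":0.0547,"dz":-0.008,"wx":-0.656,"wy":0,"wz":0,"fingers":0.3},{"dx":0,"dy":0.0545,"dz":-0.008,"wx":-0.656,"wy":0,"wz":0,"fingers":0.3},{"dx":0,"dy":0.054,"dz":-0.008,"wx":-0.656,"wy":0,"wz":0,"fingers":0.3}]}}

```text
clock: 4.92
eef_pos: [345.1, -485.3, 237.5]
tool_rot: [-0.558, 1.56, -1.562]
force: [0.9, -0.5, 0.9]
width: 60.0
```

Call:
{"fn": "servo_tool", "kwargs": {"rows": [{"dx":0,"dy":0.054,"dz":-0.008,"wx":-0.656,"wy":0,"wz":0,"fingers":0.3},{"dx":0,"dy":0.054,"dz":-0.008,"wx":-0.656,"wy":0,"wz":0,"fingers":0.3},{"dx":0,"dy":0.0535,"dz":-0.008,"wx":-0.656,"wy":0,"wz":0,"fingers":0.3},{"dx":0,"dy":0.053,"dz":-0.008,"wx":-0.656,"wy":0,"wz":0,"fingers":0.3},{"dx":0,"dy":0.053,"dz":-0.008,"wx":-0.656,"wy":0,"wz":0,"fingers":0.3}]}}

```text
clock: 5.55
eef_pos: [478.3, -333.2, 236.4]
tool_rot: [-0.8, 1.56, -1.46]
force: [0.2, 0.4, 0.2]
width: 59.9
```

Call:
{"fn": "servo_tool", "kwargs": {"rows": [{"dx":0,"dy":0.053,"dz":-0.008,"wx":-0.656,"wy":0,"wz":0,"fingers":0.3},{"dx":0,"dy":0.0525,"dz":-0.008,"wx":-0.656,"wy":0,"wz":0,"fingers":0.3},{"dx":0,"dy":0.052,"dz":-0.008,"wx":-0.656,"wy":0,"wz":0,"fingers":0.3},{"dx":0,"dy":0.052,"dz":-0.008,"wx":-0.656,"wy":0,"wz":0,"fingers":0.3},{"dx":0,"dy":0.052,"dz":-0.008,"wx":-0.656,"wy":0,"wz":0,"fingers":0.3}]}}

```text
clock: 6.18
eef_pos: [550.3, -149.1, 235.0]
tool_rot: [-1.034, 1.56, -1.351]
force: [0.0, 0.1, 1.2]
width: 59.7
```

```bash
python3 - <<'E'
from h import *
p,R=cur();print(p,R.round(3)); s=ctrl.read_state(); print(s['clock'],np.round(s['qpos'],3))
g=box([-95,0,47]);t=np.radians(15)
for zd in(-1,):
    Q=tilt(0,zd);Q2=tilt(t,zd)
    plan([(np.array([460,-125,200]),Q,11),(g-75*Q2[:,0],Q2,4)],0.3)
E
```

```text
[ 550.32434838 -149.06312255  234.99854861] [[ 0.002  0.311  0.95 ]
 [-0.01   0.95  -0.311]
 [-1.    -0.009  0.005]]
6.175 [ 0.284  0.507 -0.113  1.744  0.083  0.891 -0.183]
  seg dist 99.8 ang 62.4 rows 11
  seg dist 84.8 ang 15.0 rows 4
[{"dx":0.0042,"dy":-0.0006,"dz":-0.0113,"wx":0.946,"wy":0.0086,"wz":0.0046,"fingers":0.3},{"dx":0.0042,"dy":-0.0017,"dz":-0.0112,"wx":0.946,"wy":0.0086,"wz":0.0046,"fingers":0.3},{"dx":0.0042,"dy":-0.0028,"dz":-0.011,"wx":0.946,"wy":0.0086,"wz":0.0046,"fingers":0.3},{"dx":0.0042,"dy":-0.0039,"dz":-0.0107,"wx":0.946,"wy":0.0086,"wz":0.0046,"fingers":0.3},{"dx":0.0042,"dy":-0.0049,"dz":-0.0102,"wx":0.946,"wy":0.0086,"wz":0.0046,"fingers":0.3}]
[{"dx":0.0042,"dy":-0.0059,"dz":-0.0097,"wx":0.946,"wy":0.0086,"wz":0.0046,"fingers":0.3},{"dx":0.0042,"dy":-0.0068,"dz":-0.009,"wx":0.946,"wy":0.0086,"wz":0.0046,"fingers":0.3},{"dx":0.0042,"dy":-0.0077,"dz":-0.0083,"wx":0.946,"wy":0.0086,"wz":0.0046,"fingers":0.3},{"dx":0.0042,"dy":-0.0085,"dz":-0.0075,"wx":0.946,"wy":0.0086,"wz":0.0046,"fingers":0.3},{"dx":0.0042,"dy":-0.0092,"dz":-0.0066,"wx":0.946,"wy":0.0086,"wz":0.0046,"fingers":0.3}]
[{"dx":0.0042,"dy":-0.0098,"dz":-0.0057,"wx":0.946,"wy":0.0086,"wz":0.0046,"fingers":0.3},{"dx":0.0269,"dy":-0.0088,"dz":-0.0008,"wx":0.0,"wy":-0.0,"wz":0.625,"fingers":0.3},{"dx":0.0262,"dy":-0.0105,"dz":-0.0008,"wx":0.0,"wy":-0.0,"wz":0.625,"fingers":0.3},{"dx":0.0255,"dy":-0.0122,"dz":-0.0008,"wx":0.0,"wy":-0.0,"wz":0.625,"fingers":0.3},{"dx":0.0246,"dy":-0.0139,"dz":-0.0008,"wx":0.0,"wy":-0.0,"wz":0.625,"fingers":0.3}]
```

Call:
{"fn": "servo_tool", "kwargs": {"rows": [{"dx":0.0042,"dy":-0.0006,"dz":-0.0113,"wx":0.946,"wy":0.0086,"wz":0.0046,"fingers":0.3},{"dx":0.0042,"dy":-0.0017,"dz":-0.0112,"wx":0.946,"wy":0.0086,"wz":0.0046,"fingers":0.3},{"dx":0.0042,"dy":-0.0028,"dz":-0.011,"wx":0.946,"wy":0.0086,"wz":0.0046,"fingers":0.3},{"dx":0.0042,"dy":-0.0039,"dz":-0.0107,"wx":0.946,"wy":0.0086,"wz":0.0046,"fingers":0.3},{"dx":0.0042,"dy":-0.0049,"dz":-0.0102,"wx":0.946,"wy":0.0086,"wz":0.0046,"fingers":0.3}]}}

```text
clock: 6.8
eef_pos: [508.6, -139.0, 219.1]
tool_rot: [-0.834, 1.565, -1.651]
force: [0.4, 0.7, -0.1]
width: 59.7
```

Call:
{"fn": "servo_tool", "kwargs": {"rows": [{"dx":0.0042,"dy":-0.0059,"dz":-0.0097,"wx":0.946,"wy":0.0086,"wz":0.0046,"fingers":0.3},{"dx":0.0042,"dy":-0.0068,"dz":-0.009,"wx":0.946,"wy":0.0086,"wz":0.0046,"fingers":0.3},{"dx":0.0042,"dy":-0.0077,"dz":-0.0083,"wx":0.946,"wy":0.0086,"wz":0.0046,"fingers":0.3},{"dx":0.0042,"dy":-0.0085,"dz":-0.0075,"wx":0.946,"wy":0.0086,"wz":0.0046,"fingers":0.3},{"dx":0.0042,"dy":-0.0092,"dz":-0.0066,"wx":0.946,"wy":0.0086,"wz":0.0046,"fingers":0.3}]}}

```text
clock: 7.42
eef_pos: [467.6, -127.9, 203.5]
tool_rot: [-0.953, 1.57, -2.265]
force: [0.1, 0.6, -0.1]
width: 59.9
```

Call:
{"fn": "servo_tool", "kwargs": {"rows": [{"dx":0.0042,"dy":-0.0098,"dz":-0.0057,"wx":0.946,"wy":0.0086,"wz":0.0046,"fingers":0.3},{"dx":0.0269,"dy":-0.0088,"dz":-0.0008,"wx":0.0,"wy":-0.0,"wz":0.625,"fingers":0.3},{"dx":0.0262,"dy":-0.0105,"dz":-0.0008,"wx":0.0,"wy":-0.0,"wz":0.625,"fingers":0.3},{"dx":0.0255,"dy":-0.0122,"dz":-0.0008,"wx":0.0,"wy":-0.0,"wz":0.625,"fingers":0.3},{"dx":0.0246,"dy":-0.0139,"dz":-0.0008,"wx":0.0,"wy":-0.0,"wz":0.625,"fingers":0.3}]}}

```text
clock: 8.05
eef_pos: [433.3, -123.2, 133.9]
tool_rot: [1.678, 1.364, 0.271]
force: [1.5, 0.2, -0.1]
width: 60.0
```

```bash
python3 - <<'E'
from h import *
p,R=cur();print(p,R.round(3)); s=ctrl.read_state(); print(s['clock'],np.round(s['qpos'],3))
g=box([-95,0,47]);Q=tilt(np.radians(15),-1)
plan([(g+12*Q[:,0],Q,5)],0.3)
for n in("side","top"):
    im=ctrl.get_image(n); 
    for P in (box([-95,0,47]),box([-87,0,74]),cur()[0]):
        u=proj(n,P).round().astype(int); im[u[1],u[0]]=[255,0,0]
    c=proj(n,box([-95,0,70])).astype(int)
    cv2.imwrite(f"pics/{n}2.png",cv2.resize(im[c[1]-50:c[1]+50,c[0]-65:c[0]+65,::-1],None,fx=6,fy=6,interpolation=cv2.INTER_NEAREST))
E
```

```text
[ 433.26916251 -123.23612923  133.93008407] [[ 0.198  0.966  0.165]
 [ 0.055  0.157 -0.986]
 [-0.979  0.205 -0.022]]
8.05 [ 0.25   0.475  0.072  2.308 -0.674  0.235 -0.449]
  seg dist 101.1 ang 3.4 rows 5
[{"dx":0.0269,"dy":0.0004,"dz":0.0016,"wx":-0.0072,"wy":-0.0416,"wz":0.1065,"fingers":0.3},{"dx":0.0269,"dy":0.0001,"dz":0.0015,"wx":-0.0072,"wy":-0.0416,"wz":0.1065,"fingers":0.3},{"dx":0.0269,"dy":-0.0002,"dz":0.0014,"wx":-0.0072,"wy":-0.0416,"wz":0.1065,"fingers":0.3},{"dx":0.0269,"dy":-0.0005,"dz":0.0012,"wx":-0.0072,"wy":-0.0416,"wz":0.1065,"fingers":0.3},{"dx":0.0269,"dy":-0.0008,"dz":0.0011,"wx":-0.0072,"wy":-0.0416,"wz":0.1065,"fingers":0.3}]
```

View pics/side2.png

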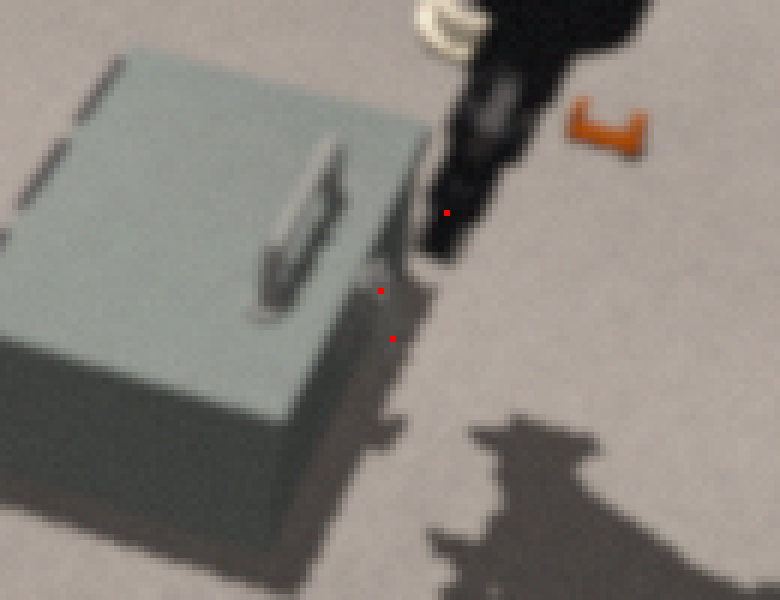

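View pics/top2.png

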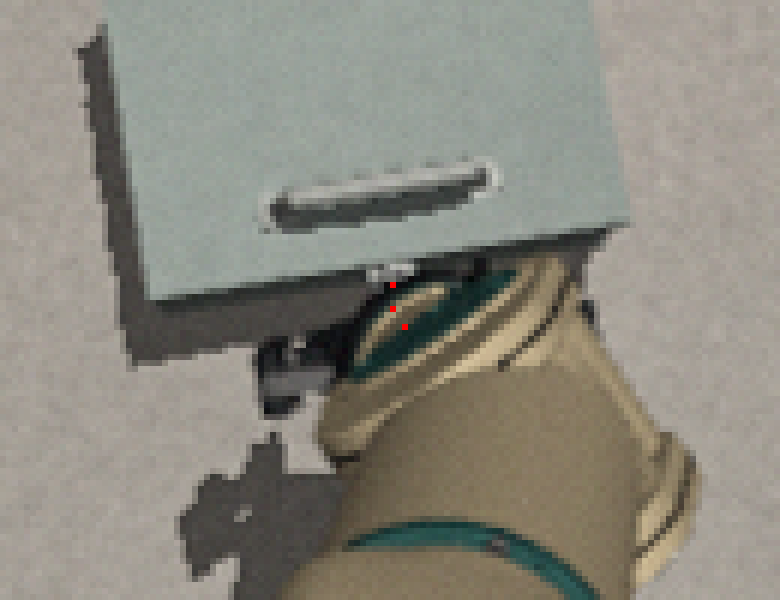

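```bash
python3 - <<'E'
from h import *
Q=tilt(np.radians(3),-1)
e=plan([(box([-106,0,115]),Q,5)],0.3)
e=plan([(box([-101,0,37]),Q,5)],0.3,e)
E
```

```text
seg dist 20.7 ang 9.0 rows 5
[{"dx":0.0054,"dy":0.0006,"dz":0.0007,"wx":-0.0062,"wy":-0.0346,"wz":-0.2975,"fingers":0.3},{"dx":0.0054,"dy":0.0007,"dz":0.0007,"wx":-0.0062,"wy":-0.0346,"wz":-0.2975,"fingers":0.3},{"dx":0.0054,"dy":0.0009,"dz":0.0006,"wx":-0.0062,"wy":-0.0346,"wz":-0.2975,"fingers":0.3},{"dx":0.0054,"dy":0.0011,"dz":0.0006,"wx":-0.0062,"wy":-0.0346,"wz":-0.2975,"fingers":0.3},{"dx":0.0053,"dy":0.0012,"dz":0.0006,"wx":-0.0062,"wy":-0.0346,"wz":-0.2975,"fingers":0.3}]
  seg dist 78.2 ang 0.0 rows 5
[{"dx":0.0208,"dy":0.0002,"dz":0.0,"wx":0.0,"wy":0.0,"wz":0.0,"fingers":0.3},{"dx":0.0208,"dy":0.0002,"dz":0.0,"wx":0.0,"wy":0.0,"wz":0.0,"fingers":0.3},{"dx":0.0208,"dy":0.0002,"dz":0.0,"wx":0.0,"wy":0.0,"wz":0.0,"fingers":0.3},{"dx":0.0208,"dy":0.0002,"dz":0.0,"wx":0.0,"wy":0.0,"wz":0.0,"fingers":0.3},{"dx":0.0208,"dy":0.0002,"dz":0.0,"wx":0.0,"wy":0.0,"wz":0.0,"fingers":0.3}]
```

Call:
{"fn": "servo_tool", "kwargs": {"rows": [{"dx":0.0054,"dy":0.0006,"dz":0.0007,"wx":-0.0062,"wy":-0.0346,"wz":-0.2975,"fingers":0.3},{"dx":0.0054,"dy":0.0007,"dz":0.0007,"wx":-0.0062,"wy":-0.0346,"wz":-0.2975,"fingers":0.3},{"dx":0.0054,"dy":0.0009,"dz":0.0006,"wx":-0.0062,"wy":-0.0346,"wz":-0.2975,"fingers":0.3},{"dx":0.0054,"dy":0.0011,"dz":0.0006,"wx":-0.0062,"wy":-0.0346,"wz":-0.2975,"fingers":0.3},{"dx":0.0053,"dy":0.0012,"dz":0.0006,"wx":-0.0062,"wy":-0.0346,"wz":-0.2975,"fingers":0.3}]}}

```text
clock: 8.78
eef_pos: [443.8, -125.2, 115.9]
tool_rot: [1.519, 1.518, 0.116]
force: [0.1, 0.3, 0.5]
width: 59.8
```

```bash
python3 - <<'E'
from h import *
p,R=cur();print(p,R.round(3),(RB.T@(p-BX)).round(1)); s=ctrl.read_state(); print(s['clock'],np.round(s['qpos'],3))
Q=tilt(np.radians(3),-1)
e=plan([(box([-101,0,37]),Q,5)],0.3)
E
```

```text
[ 443.78896024 -125.19917911  115.89622262] [[ 0.053  0.984  0.167]
 [ 0.006  0.167 -0.986]
 [-0.999  0.053  0.003]] [-1.041e+02  1.000e-01  1.159e+02]
8.775 [-0.005  0.568  0.335  2.189 -0.518  0.409 -0.649]
  seg dist 79.0 ang 0.3 rows 5
[{"dx":0.0211,"dy":-0.0003,"dz":-0.0,"wx":0.0077,"wy":0.0049,"wz":-0.001,"fingers":0.3},{"dx":0.0211,"dy":-0.0003,"dz":-0.0,"wx":0.0077,"wy":0.0049,"wz":-0.001,"fingers":0.3},{"dx":0.0211,"dy":-0.0003,"dz":0.0,"wx":0.0077,"wy":0.0049,"wz":-0.001,"fingers":0.3},{"dx":0.0211,"dy":-0.0003,"dz":0.0,"wx":0.0077,"wy":0.0049,"wz":-0.001,"fingers":0.3},{"dx":0.0211,"dy":-0.0003,"dz":0.0,"wx":0.0077,"wy":0.0049,"wz":-0.001,"fingers":0.3}]
```

Call:
{"fn": "servo_tool", "kwargs": {"rows": [{"dx":0.021,"dy":-0.0003,"dz":0,"wx":0.008,"wy":0.005,"wz":0,"fingers":0.3},{"dx":0.021,"dy":-0.0003,"dz":0,"wx":0.008,"wy":0.005,"wz":0,"fingers":0.3},{"dx":0.021,"dy":-0.0003,"dz":0,"wx":0.008,"wy":0.005,"wz":0,"fingers":0.3},{"dx":0.021,"dy":-0.0003,"dz":0,"wx":0.008,"wy":0.005,"wz":0,"fingers":0.3},{"dx":0.021,"dy":-0.0003,"dz":0,"wx":0.008,"wy":0.005,"wz":0,"fingers":0.3}]}}

```text
clock: 9.4
eef_pos: [447.1, -124.2, 36.7]
tool_rot: [1.608, 1.516, 0.202]
force: [0.1, 0.6, 0.8]
width: 59.9
```

```bash
python3 - <<'E'
from h import *
p,R=cur();print(p,R.round(3),(RB.T@(p-BX)).round(1)); s=ctrl.read_state(); print(s['clock'],np.round(s['qpos'],3),np.round(s['force'],1))
im=ctrl.get_image("side");cv2.imwrite("pics/side3.png",cv2.resize(im[180:290,240:390,::-1],None,fx=5,fy=5,interpolation=cv2.INTER_CUBIC))
E
```

```text
[ 447.11129022 -124.20441063   36.67087966] [[ 0.054  0.985  0.164]
 [ 0.011  0.163 -0.987]
 [-0.998  0.055 -0.002]] [-100.7    0.6   36.7]
9.4 [ 0.075  0.728  0.226  2.22  -0.848  0.232 -0.335] [0.1 0.6 0.8]
```

View pics/side3.png

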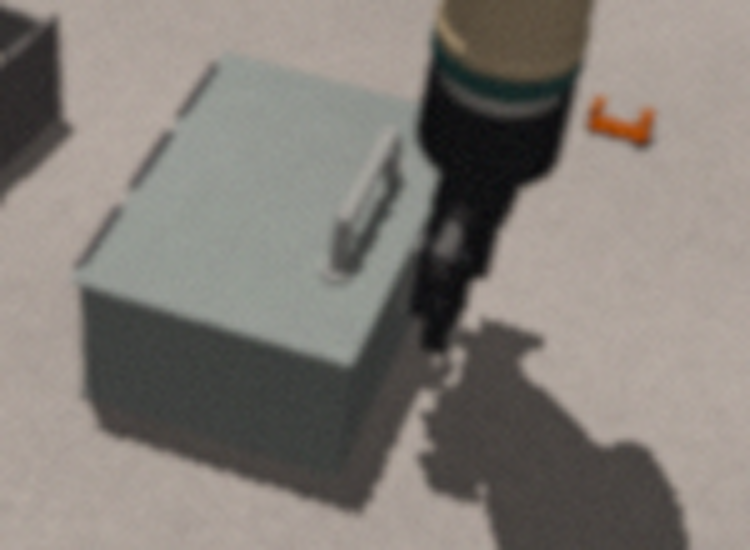

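Call:
{"fn": "servo_tool", "kwargs": {"rows": [{"dx":0,"dy":0,"dz":0,"wx":0,"wy":0,"wz":0,"fingers":1},{"dx":0,"dy":0,"dz":0,"wx":0,"wy":0,"wz":0,"fingers":1},{"dx":0,"dy":0,"dz":0,"wx":0,"wy":0,"wz":0,"fingers":1},{"dx":0,"dy":0,"dz":0,"wx":0,"wy":0,"wz":0,"fingers":1}]}}

```text
clock: 9.95
eef_pos: [446.4, -124.8, 37.5]
tool_rot: [1.592, 1.515, 0.184]
force: [-0.2, -2.2, 6.3]
width: 20.2
```

```bash
python3 - <<'E'
from h import *
p,R=cur();print(p,R.round(3),(RB.T@(p-BX)).round(1)); s=ctrl.read_state(); print(s['clock'],np.round(s['qpos'],3),np.round(s['force'],1))
off=RB.T@(p-BX)-np.array([-95,0,47]); off[1]=0
w=[]
for q in np.linspace(0,1.55,11)[1:]:
    a=.3+q; g=np.array([-87-28*np.sin(a),0,74-28*np.cos(a)])
    w.append((box(g+off),tilt(np.radians(3),-1),1))
plan(w,1)
E
```

```text
[ 446.36329821 -124.76830136   37.50160924] [[ 0.054  0.985  0.162]
 [ 0.01   0.162 -0.987]
 [-0.998  0.055 -0.001]] [-1.015e+02  1.000e-01  3.750e+01]
9.95 [ 0.074  0.726  0.228  2.222 -0.849  0.232 -0.334] [-0.2 -2.2  6.3]
  seg dist 4.7 ang 0.2 rows 1
  seg dist 4.3 ang 0.0 rows 1
  seg dist 4.3 ang 0.0 rows 1
  seg dist 4.3 ang 0.0 rows 1
  seg dist 4.3 ang 0.0 rows 1
  seg dist 4.3 ang 0.0 rows 1
  seg dist 4.3 ang 0.0 rows 1
  seg dist 4.3 ang 0.0 rows 1
  seg dist 4.3 ang 0.0 rows 1
  seg dist 4.3 ang 0.0 rows 1
[{"dx":-0.0028,"dy":-0.0056,"dz":0.0002,"wx":-0.0153,"wy":-0.0104,"wz":-0.0289,"fingers":1},{"dx":-0.0032,"dy":-0.0048,"dz":-0.0,"wx":0.0,"wy":0.0,"wz":0.0,"fingers":1},{"dx":-0.0039,"dy":-0.0043,"dz":0.0,"wx":0.0,"wy":0.0,"wz":0.0,"fingers":1},{"dx":-0.0045,"dy":-0.0036,"dz":-0.0,"wx":0.0,"wy":0.0,"wz":0.0,"fingers":1},{"dx":-0.005,"dy":-0.0029,"dz":0.0,"wx":0.0,"wy":0.0,"wz":0.0,"fingers":1}]
[{"dx":-0.0054,"dy":-0.0021,"dz":0.0,"wx":0.0,"wy":0.0,"wz":0.0,"fingers":1},{"dx":-0.0057,"dy":-0.0012,"dz":-0.0,"wx":0.0,"wy":0.0,"wz":0.0,"fingers":1},{"dx":-0.0058,"dy":-0.0003,"dz":0.0,"wx":0.0,"wy":0.0,"wz":0.0,"fingers":1},{"dx":-0.0058,"dy":0.0006,"dz":-0.0,"wx":0.0,"wy":0.0,"wz":0.0,"fingers":1},{"dx":-0.0056,"dy":0.0015,"dz":0.0,"wx":0.0,"wy":0.0,"wz":0.0,"fingers":1}]
```

Call:
{"fn": "servo_tool", "kwargs": {"rows": [{"dx":0,"dy":0,"dz":0,"wx":0,"wy":0,"wz":0,"fingers":1},{"dx":0,"dy":0,"dz":0,"wx":0,"wy":0,"wz":0,"fingers":1}]}}

```text
clock: 10.2
eef_pos: [446.4, -124.7, 37.5]
tool_rot: [1.592, 1.515, 0.184]
force: [0.8, -2.4, 7.2]
width: 19.8
```

Call:
{"fn": "servo_tool", "kwargs": {"rows": [{"dx":-0.0028,"dy":-0.0054,"dz":0,"wx":0,"wy":0,"wz":0,"fingers":1},{"dx":-0.0032,"dy":-0.0048,"dz":0,"wx":0,"wy":0,"wz":0,"fingers":1},{"dx":-0.0039,"dy":-0.0043,"dz":0,"wx":0,"wy":0,"wz":0,"fingers":1},{"dx":-0.0045,"dy":-0.0036,"dz":0,"wx":0,"wy":0,"wz":0,"fingers":1},{"dx":-0.005,"dy":-0.0029,"dz":0,"wx":0,"wy":0,"wz":0,"fingers":1}]}}

```text
clock: 10.82
eef_pos: [430.7, -127.4, 50.4]
tool_rot: [1.583, 1.516, 0.176]
force: [5.6, -2.2, -7.9]
width: 19.4
```

```bash
python3 - <<'E'
from h import *
p,R=cur();print((RB.T@(p-BX)).round(1)); s=ctrl.read_state(); print(s['clock'],np.round(s['qpos'],3),np.round(s['force'],1))
im=ctrl.get_image("side");cv2.imwrite("pics/side4.png",cv2.resize(im[200:260,290:380,::-1],None,fx=8,fy=8,interpolation=cv2.INTER_CUBIC))
E
```

```text
[-1.174e+02  1.000e-01  5.040e+01]
10.825 [ 0.071  0.693  0.252  2.256 -0.868  0.241 -0.296] [ 5.6 -2.2 -7.9]
```

View pics/side4.png

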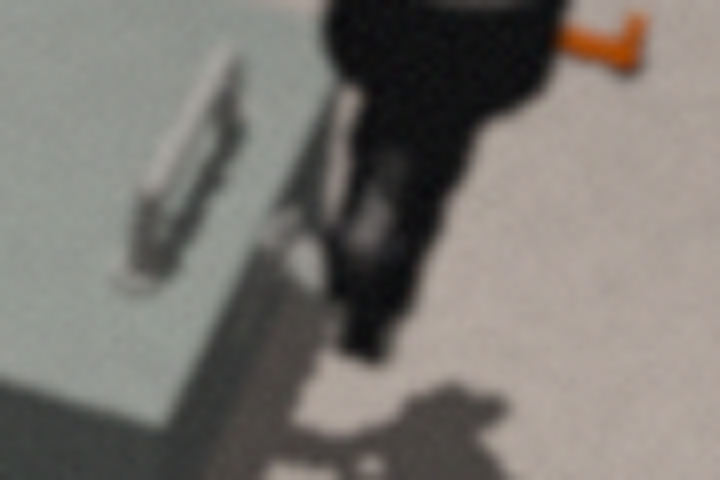

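Call:
{"fn": "servo_tool", "kwargs": {"rows": [{"dx":-0.0054,"dy":-0.0021,"dz":0,"wx":0,"wy":0,"wz":0,"fingers":1},{"dx":-0.0057,"dy":-0.0012,"dz":0,"wx":0,"wy":0,"wz":0,"fingers":1},{"dx":-0.0058,"dy":-0.0003,"dz":0,"wx":0,"wy":0,"wz":0,"fingers":1},{"dx":-0.0058,"dy":0.0006,"dz":0,"wx":0,"wy":0,"wz":0,"fingers":1},{"dx":-0.0056,"dy":0.0015,"dz":0,"wx":0,"wy":0,"wz":0,"fingers":1}]}}

```text
clock: 11.5
eef_pos: [427.8, -127.8, 71.5]
tool_rot: [1.586, 1.517, 0.18]
force: [4.1, -2.6, -7.2]
width: 18.4
```

Call:
{"fn": "servo_tool", "kwargs": {"rows": [{"dx":-0.0054,"dy":0.0022,"dz":0,"wx":0,"wy":0,"wz":0,"fingers":1},{"dx":0,"dy":0,"dz":0,"wx":0,"wy":0,"wz":0,"fingers":1},{"dx":0,"dy":0,"dz":0,"wx":0,"wy":0,"wz":0,"fingers":1}]}}

```text
clock: 11.88
eef_pos: [430.1, -127.6, 76.3]
tool_rot: [1.594, 1.515, 0.184]
force: [5.7, -4.4, -1.6]
width: 15.9
```

```bash
python3 - <<'E'
from h import *
p,R=cur();print((RB.T@(p-BX)).round(1)); s=ctrl.read_state(); print(s['clock'],np.round(s['qpos'],3),np.round(s['force'],1))
im=ctrl.get_image("side");cv2.imwrite("pics/side5.png",cv2.resize(im[200:260,290:380,::-1],None,fx=8,fy=8,interpolation=cv2.INTER_CUBIC))
E
```

```text
[-118.     0.    76.3]
11.875 [ 0.007  0.648  0.348  2.247 -0.816  0.322 -0.343] [ 5.7 -4.4 -1.6]
```

View pics/side5.png

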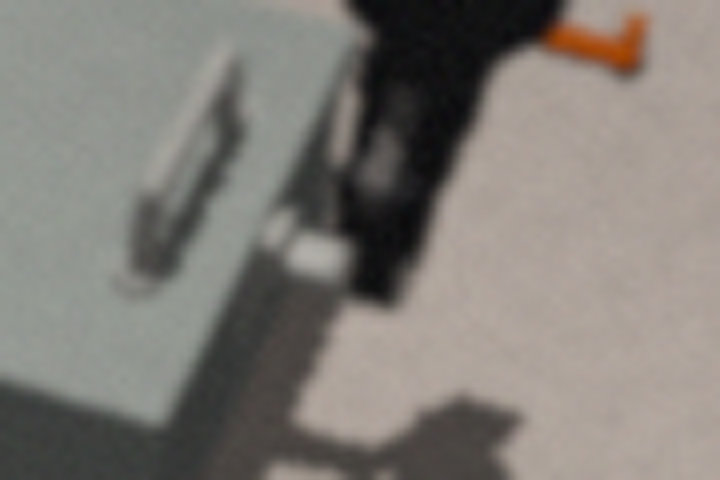

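```bash
python3 - <<'E'
from h import *
for q in (0.9,1.1,1.3,1.5,1.7,1.9):
    a=.3+q; g=np.array([-87-28*np.sin(a),0,74-28*np.cos(a)])
    g2=np.array([-87-14*np.sin(a),0,74-14*np.cos(a)])
    print(q,g.round(1),((proj('side',box(g))-[290,200])*8).round(),((proj('side',box(g2))-[290,200])*8).round())
print(((proj('side',box([-87,0,74]))-[290,200])*8).round())
print([(np.round((np.array(x['point'])-[290,200])*8),x['conf']) for x in ctrl.mark_of('catch_grip','side')])
print(np.round(ctrl.read_state()['force'],1),ctrl.read_state()['width'])
E
```

```text
0.9 [-113.1    0.    63.9] [356. 294.] [321. 273.]
1.1 [-114.6    0.    69.2] [362. 284.] [324. 268.]
1.3 [-115.     0.    74.8] [365. 272.] [325. 262.]
1.5 [-114.3    0.    80.4] [365. 260.] [325. 256.]
1.7 [-112.5    0.    85.7] [361. 247.] [323. 249.]
1.9 [-109.6    0.    90.5] [354. 234.] [320. 243.]
[286. 252.]
[(array([356., 288.]), 0.37)]
[ 5.3 -3.7 -0.4] 16.089303848407432
```

Call:
{"fn": "servo_tool", "kwargs": {"rows": [{"dx":0,"dy":0,"dz":0,"wx":0,"wy":0,"wz":0,"fingers":0.5},{"dx":0,"dy":0,"dz":0,"wx":0,"wy":0,"wz":0,"fingers":0.5},{"dx":0,"dy":-0.02,"dz":0,"wx":0,"wy":0,"wz":0,"fingers":0.3},{"dx":0,"dy":-0.02,"dz":0,"wx":0,"wy":0,"wz":0,"fingers":0.1},{"dx":-0.02,"dy":0,"dz":0,"wx":0,"wy":0,"wz":0,"fingers":0}]}}

```text
clock: 12.6
eef_pos: [395.0, -130.4, 88.4]
tool_rot: [1.726, 1.521, 0.317]
force: [0.4, 0.1, -0.2]
width: 85.6
```

Call:
{"fn": "servo_tool", "kwargs": {"rows": [{"dx":-0.04,"dy":0,"dz":0,"wx":0,"wy":0,"wz":0,"fingers":0},{"dx":-0.05,"dy":0,"dz":0,"wx":0,"wy":0,"wz":0,"fingers":0},{"dx":-0.05,"dy":0,"dz":0,"wx":0,"wy":0,"wz":0,"fingers":0},{"dx":-0.03,"dy":0,"dz":0,"wx":0,"wy":0,"wz":0,"fingers":0}]}}

```text
clock: 13.1
eef_pos: [390.5, -132.4, 217.5]
tool_rot: [1.666, 1.518, 0.259]
force: [0.8, 0.2, 0.0]
width: 85.3
```

```bash
python3 - <<'E'
from h import *
p,R=cur();print((RB.T@(p-BX)).round(1)); s=ctrl.read_state(); print(s['clock'],np.round(s['qpos'],3),np.round(s['force'],1),s['width'])
im=ctrl.get_image("side");
for n,y in(('side',im),('top',ctrl.get_image('top'))):
    for Y in(-38,38): print(n,Y,proj(n,box([-48,Y,121])).round(1))
    c=[300,225] if n=='top' else [318,220]
    cv2.imwrite(f"pics/{n}6.png",cv2.resize(y[c[1]-25:c[1]+25,c[0]-35:c[0]+35,::-1],None,fx=10,fy=10,interpolation=cv2.INTER_CUBIC))
E
```

```text
[-157.8    1.8  217.5]
13.1 [-0.288  0.381  0.768  2.205 -0.486  0.673 -0.583] [0.8 0.2 0. ] 85.32696734155199
side -38 [317.9 206.5]
side 38 [308.7 223.5]
top -38 [312.5 224.7]
top 38 [283.8 229.4]
```

View pics/side6.png

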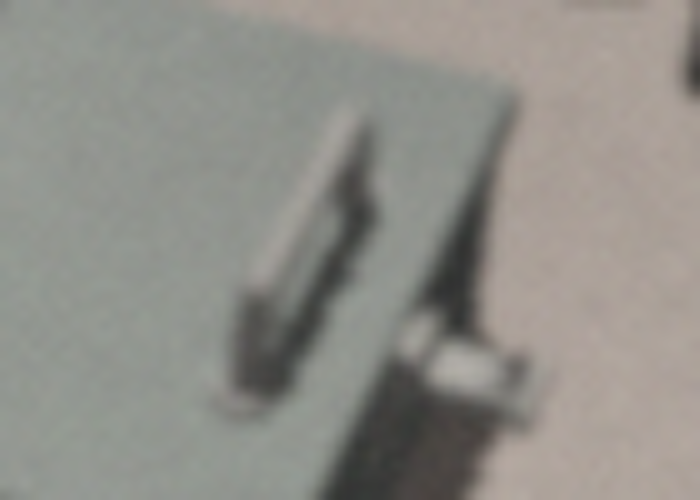

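View pics/top6.png

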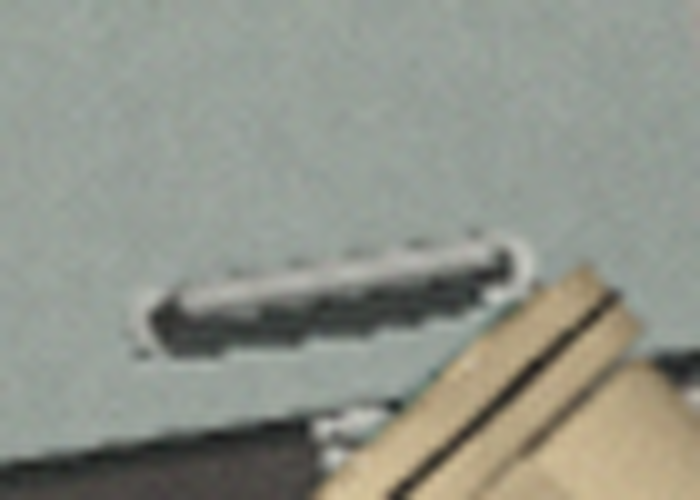

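```bash
cat >> h.py <<'E'
def tx(t,base=RB):
    """jaw along box x: tool x=(sin t,0,-cos t), z=(cos t,0,sin t)"""
    x=base@np.array([np.sin(t),0,-np.cos(t)]); z=base@np.array([np.cos(t),0,np.sin(t)]); return np.stack([x,np.cross(z,x),z],1)
E
python3 - <<'E'
from h import *
print([tri((307.5,224),(282.5,229.8)),tri((318.2,205.5),(315.5,224.5))], box([-48,38,121]),box([-48,-38,121]))
plan([(box([-48,0,190]),tx(0),15)],0)
E
```

```text
[(array([492.98162473, -74.89695455, 121.44988091]), np.float64(2.6883390177153395)), (array([ 507.28078997, -161.31929312,  117.9529367 ]), np.float64(1.7717049810909913))] [492.93106334 -78.66270887 121.        ] [ 505.36175999 -153.63922373  121.        ]
  seg dist 112.3 ang 90.0 rows 15
[{"dx":0.003,"dy":0.0095,"dz":0.0001,"wx":-0.9995,"wy":0.0258,"wz":-0.0299,"fingers":0},{"dx":0.003,"dy":0.0095,"dz":0.0011,"wx":-0.9995,"wy":0.0258,"wz":-0.0299,"fingers":0},{"dx":0.0029,"dy":0.0093,"dz":0.0021,"wx":-0.9995,"wy":0.0258,"wz":-0.0299,"fingers":0},{"dx":0.0029,"dy":0.009,"dz":0.0031,"wx":-0.9995,"wy":0.0258,"wz":-0.0299,"fingers":0},{"dx":0.0029,"dy":0.0087,"dz":0.004,"wx":-0.9995,"wy":0.0258,"wz":-0.0299,"fingers":0}]
[{"dx":0.0028,"dy":0.0082,"dz":0.0049,"wx":-0.9995,"wy":0.0258,"wz":-0.0299,"fingers":0},{"dx":0.0028,"dy":0.0077,"dz":0.0058,"wx":-0.9995,"wy":0.0258,"wz":-0.0299,"fingers":0},{"dx":0.0027,"dy":0.007,"dz":0.0065,"wx":-0.9995,"wy":0.0258,"wz":-0.0299,"fingers":0},{"dx":0.0027,"dy":0.0063,"dz":0.0072,"wx":-0.9995,"wy":0.0258,"wz":-0.0299,"fingers":0},{"dx":0.0027,"dy":0.0055,"dz":0.0079,"wx":-0.9995,"wy":0.0258,"wz":-0.0299,"fingers":0}]
[{"dx":0.0026,"dy":0.0047,"dz":0.0084,"wx":-0.9995,"wy":0.0258,"wz":-0.0299,"fingers":0},{"dx":0.0026,"dy":0.0038,"dz":0.0089,"wx":-0.9995,"wy":0.0258,"wz":-0.0299,"fingers":0},{"dx":0.0026,"dy":0.0029,"dz":0.0092,"wx":-0.9995,"wy":0.0258,"wz":-0.0299,"fingers":0},{"dx":0.0025,"dy":0.0019,"dz":0.0095,"wx":-0.9995,"wy":0.0258,"wz":-0.0299,"fingers":0},{"dx":0.0025,"dy":0.0009,"dz":0.0096,"wx":-0.9995,"wy":0.0258,"wz":-0.0299,"fingers":0}]
```

Call:
{"fn": "servo_tool", "kwargs": {"rows": [{"dx":0.003,"dy":0.0095,"dz":0.0001,"wx":-0.9995,"wy":0.0258,"wz":-0.0299,"fingers":0},{"dx":0.003,"dy":0.0095,"dz":0.0011,"wx":-0.9995,"wy":0.0258,"wz":-0.0299,"fingers":0},{"dx":0.0029,"dy":0.0093,"dz":0.0021,"wx":-0.9995,"wy":0.0258,"wz":-0.0299,"fingers":0},{"dx":0.0029,"dy":0.009,"dz":0.0031,"wx":-0.9995,"wy":0.0258,"wz":-0.0299,"fingers":0},{"dx":0.0029,"dy":0.0087,"dz":0.004,"wx":-0.9995,"wy":0.0258,"wz":-0.0299,"fingers":0}]}}

```text
clock: 13.82
eef_pos: [426.1, -126.7, 205.6]
tool_rot: [1.476, 1.536, 0.596]
force: [-0.5, 1.6, -0.4]
width: 85.5
```

Call:
{"fn": "servo_tool", "kwargs": {"rows": [{"dx":0.0028,"dy":0.0082,"dz":0.0049,"wx":-0.9995,"wy":0.0258,"wz":-0.0299,"fingers":0},{"dx":0.0028,"dy":0.0077,"dz":0.0058,"wx":-0.9995,"wy":0.0258,"wz":-0.0299,"fingers":0},{"dx":0.0027,"dy":0.007,"dz":0.0065,"wx":-0.9995,"wy":0.0258,"wz":-0.0299,"fingers":0},{"dx":0.0027,"dy":0.0063,"dz":0.0072,"wx":-0.9995,"wy":0.0258,"wz":-0.0299,"fingers":0.2},{"dx":0.0027,"dy":0.0055,"dz":0.0079,"wx":-0.9995,"wy":0.0258,"wz":-0.0299,"fingers":0.4}]}}

```text
clock: 14.45
eef_pos: [461.8, -121.2, 196.2]
tool_rot: [1.389, 1.553, 1.032]
force: [0.2, -0.5, 0.2]
width: 52.3
```

Call:
{"fn": "servo_tool", "kwargs": {"rows": [{"dx":0.0026,"dy":0.0047,"dz":0.0084,"wx":-0.9995,"wy":0.0258,"wz":-0.0299,"fingers":0.5},{"dx":0.0026,"dy":0.0038,"dz":0.0089,"wx":-0.9995,"wy":0.0258,"wz":-0.0299,"fingers":0.5},{"dx":0.0026,"dy":0.0029,"dz":0.0092,"wx":-0.9995,"wy":0.0258,"wz":-0.0299,"fingers":0.5},{"dx":0.0025,"dy":0.0019,"dz":0.0095,"wx":-0.9995,"wy":0.0258,"wz":-0.0299,"fingers":0.5},{"dx":0.0025,"dy":0.0009,"dz":0.0096,"wx":-0.9995,"wy":0.0258,"wz":-0.0299,"fingers":0.5}]}}

```text
clock: 15.08
eef_pos: [497.5, -115.7, 186.7]
tool_rot: [2.835, 1.565, 3.002]
force: [-0.7, -1.3, 0.6]
width: 42.5
```

```bash
python3 - <<'E'
from h import *
p,R=cur();print((RB.T@(p-BX)).round(1),(RB.T@R).round(3)); s=ctrl.read_state(); print(s['clock'],np.round(s['qpos'],3),np.round(s['force'],1),s['width'])
im=ctrl.get_image("side");cv2.imwrite("pics/side7.png",cv2.resize(im[150:270,250:400,::-1],None,fx=5,fy=5,interpolation=cv2.INTER_CUBIC))
plan([(box([-47.5,-1,110]),tx(0),5)],0.5)
E
```

```text
[-49.5   0.7 186.7] [[-0.006 -0.003  1.   ]
 [ 0.002  1.     0.003]
 [-1.     0.002 -0.006]]
15.075 [-0.013  0.508  0.271  1.95  -0.2    0.715  0.545] [-0.7 -1.3  0.6] 42.45014421663399
  seg dist 76.6 ang 0.5 rows 5
[{"dx":0.0204,"dy":-0.0005,"dz":0.0003,"wx":0.0126,"wy":-0.0089,"wz":-0.003,"fingers":0.5},{"dx":0.0204,"dy":-0.0005,"dz":0.0003,"wx":0.0126,"wy":-0.0089,"wz":-0.003,"fingers":0.5},{"dx":0.0204,"dy":-0.0005,"dz":0.0003,"wx":0.0126,"wy":-0.0089,"wz":-0.003,"fingers":0.5},{"dx":0.0204,"dy":-0.0005,"dz":0.0003,"wx":0.0126,"wy":-0.0089,"wz":-0.003,"fingers":0.5},{"dx":0.0204,"dy":-0.0005,"dz":0.0002,"wx":0.0126,"wy":-0.0089,"wz":-0.003,"fingers":0.5}]
```

View pics/side7.png

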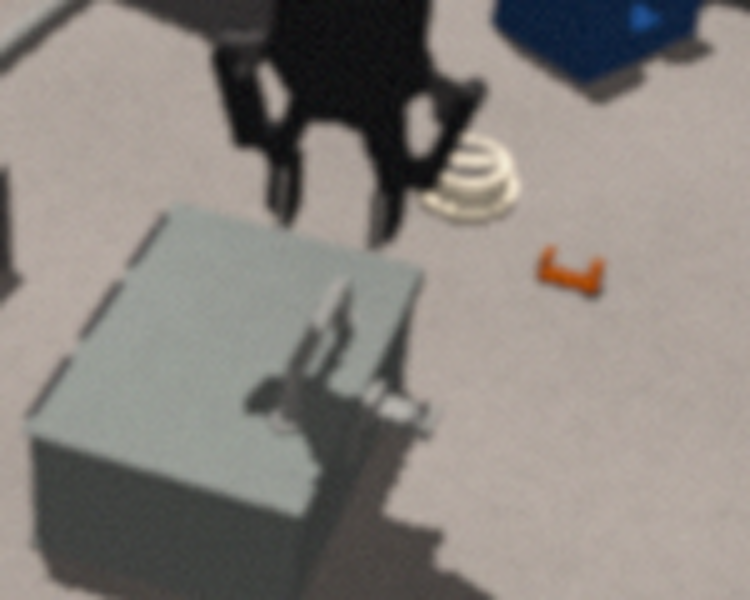

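Call:
{"fn": "servo_tool", "kwargs": {"rows": [{"dx":0.0207,"dy":-0.0003,"dz":0.0003,"wx":0.01,"wy":-0.009,"wz":0,"fingers":0.5},{"dx":0.0207,"dy":-0.0003,"dz":0.0003,"wx":0.01,"wy":-0.009,"wz":0,"fingers":0.5},{"dx":0.0207,"dy":-0.0003,"dz":0.0003,"wx":0.01,"wy":-0.009,"wz":0,"fingers":0.5},{"dx":0.0207,"dy":-0.0003,"dz":0.0003,"wx":0.01,"wy":-0.009,"wz":0,"fingers":0.5},{"dx":0.0207,"dy":-0.0003,"dz":0.0003,"wx":0.01,"wy":-0.009,"wz":0,"fingers":0.5}]}}

```text
clock: 15.75
eef_pos: [498.9, -117.1, 109.2]
tool_rot: [1.385, 1.57, 1.542]
force: [-1.0, 0.0, -0.6]
width: 42.8
```

Call:
{"fn": "servo_tool", "kwargs": {"rows": [{"dx":0,"dy":0,"dz":0,"wx":0,"wy":0,"wz":0,"fingers":1},{"dx":0,"dy":0,"dz":0,"wx":0,"wy":0,"wz":0,"fingers":1},{"dx":0,"dy":0,"dz":0,"wx":0,"wy":0,"wz":0,"fingers":1},{"dx":0,"dy":0,"dz":0,"wx":0,"wy":0,"wz":0,"fingers":1}]}}

```text
clock: 16.25
eef_pos: [501.3, -117.4, 110.9]
tool_rot: [-0.261, 1.566, -0.102]
force: [5.0, 0.6, -6.3]
width: 7.2
```

```bash
cat > lid.py <<'E'
from h import *
import sys
def handle(q):
    # handle rel hinge at shut (-125,0,32); rotate: front edge rises
    return np.array([77-125*np.cos(q)+32*np.sin(q),0,89+125*np.sin(q)+32*np.cos(q)])
E
python3 - <<'E'
from lid import *
p,R=cur();b=RB.T@(p-BX);print(b.round(1),(RB.T@R).round(3)); s=ctrl.read_state(); print(s['clock'],np.round(s['qpos'],3),np.round(s['force'],1),s['width'])
off=b-handle(0); print(off)
# tool rotates by -q (rotated with lid up to 55deg)
w=[]
for q in np.linspace(0,1.0,16)[1:]:
    t=-q
    o=np.array([off[0]*np.cos(q)+off[2]*np.sin(q),0,-off[0]*np.sin(q)+off[2]*np.cos(q)])
    w.append((box(handle(q)+o+[0,b[1],0]),tx(t),1))
plan(w,1)
E
```

```text
[-46.1  -1.6 110.9] [[ 0.004  0.006  1.   ]
 [-0.001  1.    -0.006]
 [-1.    -0.001  0.004]]
16.25 [ 0.031  0.628  0.217  2.011 -0.256  0.524  0.588] [ 5.   0.6 -6.3] 7.165833918320492
[  1.91036122  -1.59214743 -10.14516417]
  seg dist 8.3 ang 4.1 rows 1
  seg dist 8.3 ang 3.8 rows 1
  seg dist 8.3 ang 3.8 rows 1
  seg dist 8.3 ang 3.8 rows 1
  seg dist 8.3 ang 3.8 rows 1
  seg dist 8.3 ang 3.8 rows 1
  seg dist 8.3 ang 3.8 rows 1
  seg dist 8.3 ang 3.8 rows 1
  seg dist 8.3 ang 3.8 rows 1
  seg dist 8.3 ang 3.8 rows 1
  seg dist 8.3 ang 3.8 rows 1
  seg dist 8.3 ang 3.8 rows 1
  seg dist 8.3 ang 3.8 rows 1
  seg dist 8.3 ang 3.8 rows 1
  seg dist 8.3 ang 3.8 rows 1
[{"dx":-0.0109,"dy":0.0,"dz":0.0024,"wx":-0.0541,"wy":0.6782,"wz":0.0094,"fingers":1},{"dx":-0.0109,"dy":-0.0,"dz":0.0023,"wx":-0.0,"wy":0.6366,"wz":-0.0,"fingers":1},{"dx":-0.0109,"dy":0.0,"dz":0.0023,"wx":0.0,"wy":0.6366,"wz":-0.0,"fingers":1},{"dx":-0.0109,"dy":-0.0,"dz":0.0023,"wx":-0.0,"wy":0.6366,"wz":0.0,"fingers":1},{"dx":-0.0109,"dy":-0.0,"dz":0.0023,"wx":-0.0,"wy":0.6366,"wz":-0.0,"fingers":1}]
[{"dx":-0.0109,"dy":0.0,"dz":0.0023,"wx":-0.0,"wy":0.6366,"wz":0.0,"fingers":1},{"dx":-0.0109,"dy":-0.0,"dz":0.0023,"wx":0.0,"wy":0.6366,"wz":0.0,"fingers":1},{"dx":-0.0109,"dy":-0.0,"dz":0.0023,"wx":-0.0,"wy":0.6366,"wz":0.0,"fingers":1},{"dx":-0.0109,"dy":0.0,"dz":0.0023,"wx":-0.0,"wy":0.6366,"wz":-0.0,"fingers":1},{"dx":-0.0109,"dy":-0.0,"dz":0.0023,"wx":0.0,"wy":0.6366,"wz":0.0,"fingers":1}]
[{"dx":-0.0109,"dy":-0.0,"dz":0.0023,"wx":0.0,"wy":0.6366,"wz":0.0,"fingers":1},{"dx":-0.0109,"dy":0.0,"dz":0.0023,"wx":0.0,"wy":0.6366,"wz":-0.0,"fingers":1},{"dx":-0.0109,"dy":-0.0,"dz":0.0023,"wx":0.0,"wy":0.6366,"wz":0.0,"fingers":1},{"dx":-0.0109,"dy":0.0,"dz":0.0023,"wx":0.0,"wy":0.6366,"wz":0.0,"fingers":1},{"dx":-0.0109,"dy":-0.0,"dz":0.0023,"wx":-0.0,"wy":0.6366,"wz":-0.0,"fingers":1}]
```

Call:
{"fn": "servo_tool", "kwargs": {"rows": [{"dx":-0.0109,"dy":0,"dz":0.0023,"wx":-0.03,"wy":0.65,"wz":0,"fingers":1},{"dx":-0.0109,"dy":0,"dz":0.0023,"wx":0,"wy":0.64,"wz":0,"fingers":1},{"dx":-0.0109,"dy":0,"dz":0.0023,"wx":0,"wy":0.637,"wz":0,"fingers":1},{"dx":-0.0109,"dy":0,"dz":0.0023,"wx":0,"wy":0.637,"wz":0,"fingers":1},{"dx":-0.0109,"dy":0,"dz":0.0023,"wx":0,"wy":0.637,"wz":0,"fingers":1}]}}

```text
clock: 16.88
eef_pos: [514.5, -115.1, 149.9]
tool_rot: [-3.139, 1.237, -2.978]
force: [4.4, 0.3, -8.1]
width: 7.7
```

```bash
python3 - <<'E'
from lid import *
p,R=cur();b=RB.T@(p-BX);print(b.round(1),(RB.T@R).round(3)); s=ctrl.read_state(); print(s['clock'],np.round(s['qpos'],3),np.round(s['force'],1),s['width'])
im=ctrl.get_image("side");cv2.imwrite("pics/side8.png",cv2.resize(im[150:270,250:400,::-1],None,fx=5,fy=5,interpolation=cv2.INTER_CUBIC))
E
```

```text
[-32.6  -1.5 149.9] [[-0.327  0.003  0.945]
 [ 0.     1.    -0.003]
 [-0.945 -0.001 -0.327]]
16.875 [-0.094  0.748  0.342  1.661 -0.129  1.083  0.439] [ 4.4  0.3 -8.1] 7.731673063821665
```

View pics/side8.png

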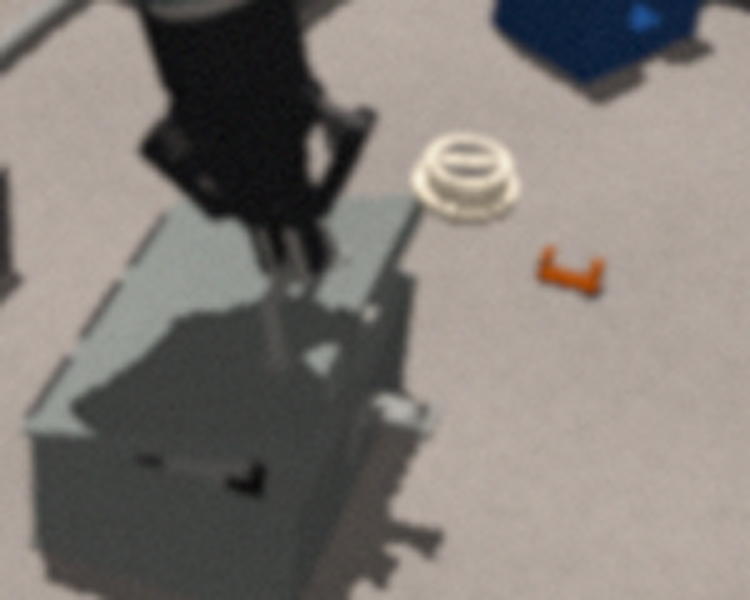

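Call:
{"fn": "servo_tool", "kwargs": {"rows": [{"dx":-0.0109,"dy":0,"dz":0.0023,"wx":0,"wy":0.637,"wz":0,"fingers":1},{"dx":-0.0109,"dy":0,"dz":0.0023,"wx":0,"wy":0.637,"wz":0,"fingers":1},{"dx":-0.0109,"dy":0,"dz":0.0023,"wx":0,"wy":0.637,"wz":0,"fingers":1},{"dx":-0.0109,"dy":0,"dz":0.0023,"wx":0,"wy":0.637,"wz":0,"fingers":1},{"dx":-0.0109,"dy":0,"dz":0.0023,"wx":0,"wy":0.637,"wz":0,"fingers":1}]}}

```text
clock: 17.55
eef_pos: [538.8, -111.0, 181.9]
tool_rot: [3.141, 0.902, -2.982]
force: [-0.6, 0.3, -5.9]
width: 7.3
```

Call:
{"fn": "servo_tool", "kwargs": {"rows": [{"dx":-0.0109,"dy":0,"dz":0.0023,"wx":0,"wy":0.637,"wz":0,"fingers":1},{"dx":-0.0109,"dy":0,"dz":0.0023,"wx":0,"wy":0.637,"wz":0,"fingers":1},{"dx":-0.0109,"dy":0,"dz":0.0023,"wx":0,"wy":0.637,"wz":0,"fingers":1},{"dx":-0.0109,"dy":0,"dz":0.0023,"wx":0,"wy":0.637,"wz":0,"fingers":1},{"dx":-0.0109,"dy":0,"dz":0.0023,"wx":0,"wy":0.637,"wz":0,"fingers":1}]}}

```text
clock: 18.18
eef_pos: [573.2, -105.5, 204.6]
tool_rot: [-3.104, 0.678, -2.929]
force: [8.0, -14.7, -36.8]
width: 7.3
```

```bash
python3 - <<'E'
from lid import *
p,R=cur();b=RB.T@(p-BX);T=RB.T@R;t=np.arctan2(T[0,0],-T[2,0]);print(b.round(1),t); s=ctrl.read_state(); print(s['clock'],np.round(s['qpos'],3),np.round(s['force'],1),s['width'])
# bar position = tcp - 10.1*xt (tool) + ... offset (1.9 along z)
bar=b-10.1*T[:,0]-1.9*T[:,2]; r=bar-[77,0,89]
q=np.arctan2(r[2],-r[0])-np.arctan2(32,125); print('lid q',q,np.hypot(r[0],r[2]),np.hypot(125,32))
# continue to q=1.62 with rotation to t=-1.25
n=12
w=[];q0=q
for i in range(1,n+1):
    qq=q0+(1.62-q0)*i/n; tt=t+(-1.3-t)*i/n
    X=np.array([np.sin(tt),0,-np.cos(tt)]);Z=np.array([np.cos(tt),0,np.sin(tt)])
    w.append((box(handle(qq)+10.1*X+1.9*Z+[0,b[1],0]),tx(tt),1))
plan(w,1)
E
```

```text
[ 26.8  -1.6 204.6] -0.8924109026509093
18.175 [-0.213  1.184  0.705  0.943 -0.203  1.968  0.567] [  8.  -14.7 -36.8] 7.316580612424854
lid q 0.9807413402922839 130.84749260277482 129.0310040261642
  seg dist 6.9 ang 2.9 rows 1
  seg dist 6.7 ang 1.9 rows 1
  seg dist 6.7 ang 1.9 rows 1
  seg dist 6.7 ang 1.9 rows 1
  seg dist 6.7 ang 1.9 rows 1
  seg dist 6.7 ang 1.9 rows 1
  seg dist 6.7 ang 1.9 rows 1
  seg dist 6.7 ang 1.9 rows 1
  seg dist 6.7 ang 1.9 rows 1
  seg dist 6.7 ang 1.9 rows 1
  seg dist 6.6 ang 1.9 rows 1
  seg dist 6.6 ang 1.9 rows 1
[{"dx":-0.0077,"dy":-0.0002,"dz":0.0051,"wx":-0.0753,"wy":0.3256,"wz":0.3549,"fingers":1},{"dx":-0.0084,"dy":0.0,"dz":0.003,"wx":0.0,"wy":0.3243,"wz":0.0,"fingers":1},{"dx":-0.0083,"dy":-0.0,"dz":0.0031,"wx":-0.0,"wy":0.3243,"wz":-0.0,"fingers":1},{"dx":-0.0083,"dy":0.0,"dz":0.0033,"wx":0.0,"wy":0.3243,"wz":0.0,"fingers":1},{"dx":-0.0082,"dy":-0.0,"dz":0.0035,"wx":0.0,"wy":0.3243,"wz":-0.0,"fingers":1}]
[{"dx":-0.0081,"dy":0.0,"dz":0.0036,"wx":0.0,"wy":0.3243,"wz":0.0,"fingers":1},{"dx":-0.008,"dy":0.0,"dz":0.0038,"wx":-0.0,"wy":0.3243,"wz":0.0,"fingers":1},{"dx":-0.008,"dy":0.0,"dz":0.0039,"wx":0.0,"wy":0.3243,"wz":-0.0,"fingers":1},{"dx":-0.0079,"dy":-0.0,"dz":0.0041,"wx":-0.0,"wy":0.3243,"wz":0.0,"fingers":1},{"dx":-0.0078,"dy":0.0,"dz":0.0042,"wx":0.0,"wy":0.3243,"wz":-0.0,"fingers":1}]
[{"dx":-0.0077,"dy":-0.0,"dz":0.0044,"wx":0.0,"wy":0.3243,"wz":0.0,"fingers":1},{"dx":-0.0076,"dy":0.0,"dz":0.0045,"wx":0.0,"wy":0.3243,"wz":-0.0,"fingers":1}]
```

```bash
python3 - <<'E'
from lid import *
p,R=cur();b=RB.T@(p-BX);T=RB.T@R;t=np.arctan2(T[0,0],-T[2,0])
n=5
w=[];q0=.98;t=-.89
for i in range(1,n+1):
    qq=q0+(1.2-q0)*i/n; tt=t+(-.75-t)*i/n
    X=np.array([np.sin(tt),0,-np.cos(tt)]);Z=np.array([np.cos(tt),0,np.sin(tt)])
    w.append((box(handle(qq)+10.1*X+1.9*Z+[0,b[1],0]),tx(tt),1))
plan(w,1)
E
```

```text
seg dist 6.1 ang 2.8 rows 1
  seg dist 5.9 ang 1.6 rows 1
  seg dist 5.9 ang 1.6 rows 1
  seg dist 5.9 ang 1.6 rows 1
  seg dist 5.9 ang 1.6 rows 1
[{"dx":-0.0062,"dy":-0.0002,"dz":0.0053,"wx":-0.0638,"wy":-0.2891,"wz":0.3572,"fingers":1},{"dx":-0.0069,"dy":0.0,"dz":0.0036,"wx":0.0,"wy":-0.2674,"wz":0.0,"fingers":1},{"dx":-0.0067,"dy":0.0,"dz":0.004,"wx":0.0,"wy":-0.2674,"wz":0.0,"fingers":1},{"dx":-0.0064,"dy":-0.0,"dz":0.0045,"wx":-0.0,"wy":-0.2674,"wz":-0.0,"fingers":1},{"dx":-0.0061,"dy":-0.0,"dz":0.005,"wx":0.0,"wy":-0.2674,"wz":-0.0,"fingers":1}]
```

Call:
{"fn": "servo_tool", "kwargs": {"rows": [{"dx":-0.0062,"dy":0,"dz":0.0053,"wx":-0.064,"wy":-0.289,"wz":0.357,"fingers":1},{"dx":-0.0069,"dy":0,"dz":0.0036,"wx":0,"wy":-0.267,"wz":0,"fingers":1},{"dx":-0.0067,"dy":0,"dz":0.004,"wx":0,"wy":-0.267,"wz":0,"fingers":1}]}}

```text
clock: 18.55
eef_pos: [590.1, -102.6, 208.6]
tool_rot: [-3.133, 0.762, -2.973]
force: [-1.5, -8.3, -17.6]
width: 6.9
```

```bash
python3 - <<'E'
from lid import *
p,R=cur();b=RB.T@(p-BX);T=RB.T@R;t=np.arctan2(T[0,0],-T[2,0]);print(b.round(1),t); s=ctrl.read_state(); print(s['clock'],np.round(s['qpos'],3),np.round(s['force'],1),np.round(s['torque'],2),s['width'])
bar=b-10.1*T[:,0]-1.9*T[:,2]; r=bar-[77,0,89]
q=np.arctan2(r[2],-r[0])-np.arctan2(32,125); print('lid q',q,np.hypot(r[0],r[2]))
im=ctrl.get_image("side");cv2.imwrite("pics/side9.png",cv2.resize(im[110:270,220:400,::-1],None,fx=4,fy=4,interpolation=cv2.INTER_CUBIC))
E
```

```text
[ 44.   -1.5 208.6] -0.8090671106821833
18.55 [-0.173  1.141  0.627  0.922 -0.209  1.942  0.513] [ -1.5  -8.3 -17.6] [-0.72 -2.9   1.32] 6.8743379378357625
lid q 1.111953284611181 130.79438503875335
```

View pics/side9.png

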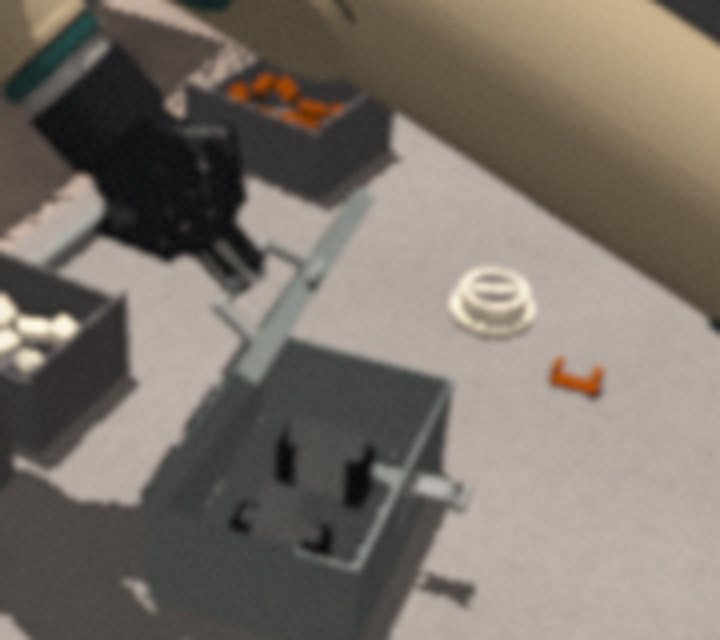

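```bash
python3 - <<'E'
from lid import *
p,R=cur();b=RB.T@(p-BX);T=RB.T@R;t=np.arctan2(T[0,0],-T[2,0]);q0=1.112
n=10
w=[]
for i in range(1,n+1):
    qq=q0+(1.64-q0)*i/n; tt=t+(-.55-t)*i/n
    X=np.array([np.sin(tt),0,-np.cos(tt)]);Z=np.array([np.cos(tt),0,np.sin(tt)])
    w.append((box(handle(qq)*1+10.1*X+1.9*Z+[0,b[1],0]),tx(tt),1))
plan(w,1)
E
```

```text
seg dist 6.6 ang 1.5 rows 1
  seg dist 7.0 ang 1.5 rows 1
  seg dist 7.0 ang 1.5 rows 1
  seg dist 7.0 ang 1.5 rows 1
  seg dist 7.0 ang 1.5 rows 1
  seg dist 7.1 ang 1.5 rows 1
  seg dist 7.1 ang 1.5 rows 1
  seg dist 7.1 ang 1.5 rows 1
  seg dist 7.1 ang 1.5 rows 1
  seg dist 7.1 ang 1.5 rows 1
[{"dx":-0.0056,"dy":0.0,"dz":0.0069,"wx":-0.047,"wy":-0.2444,"wz":0.0347,"fingers":1},{"dx":-0.0072,"dy":-0.0,"dz":0.0059,"wx":0.0,"wy":-0.2445,"wz":-0.0,"fingers":1},{"dx":-0.0068,"dy":0.0,"dz":0.0065,"wx":-0.0,"wy":-0.2445,"wz":0.0,"fingers":1},{"dx":-0.0063,"dy":0.0,"dz":0.007,"wx":-0.0,"wy":-0.2445,"wz":0.0,"fingers":1},{"dx":-0.0057,"dy":-0.0,"dz":0.0074,"wx":0.0,"wy":-0.2445,"wz":-0.0,"fingers":1}]
[{"dx":-0.0052,"dy":-0.0,"dz":0.0079,"wx":0.0,"wy":-0.2445,"wz":0.0,"fingers":1},{"dx":-0.0046,"dy":0.0,"dz":0.0082,"wx":-0.0,"wy":-0.2445,"wz":-0.0,"fingers":1},{"dx":-0.0039,"dy":-0.0,"dz":0.0086,"wx":0.0,"wy":-0.2445,"wz":0.0,"fingers":1},{"dx":-0.0033,"dy":0.0,"dz":0.0088,"wx":-0.0,"wy":-0.2445,"wz":-0.0,"fingers":1},{"dx":-0.0026,"dy":-0.0,"dz":0.0091,"wx":0.0,"wy":-0.2445,"wz":0.0,"fingers":1}]
```

Call:
{"fn": "servo_tool", "kwargs": {"rows": [{"dx":-0.0056,"dy":0,"dz":0.0069,"wx":-0.047,"wy":-0.244,"wz":0.035,"fingers":1},{"dx":-0.0072,"dy":0,"dz":0.0059,"wx":0,"wy":-0.244,"wz":0,"fingers":1},{"dx":-0.0068,"dy":0,"dz":0.0065,"wx":0,"wy":-0.244,"wz":0,"fingers":1},{"dx":-0.0063,"dy":0,"dz":0.007,"wx":0,"wy":-0.244,"wz":0,"fingers":1},{"dx":-0.0057,"dy":0,"dz":0.0074,"wx":0,"wy":-0.244,"wz":0,"fingers":1}]}}

```text
clock: 19.23
eef_pos: [622.2, -97.0, 211.9]
tool_rot: [-3.141, 0.883, -2.98]
force: [-4.9, -6.1, -4.5]
width: 7.2
```

```bash
cat > st.py <<'E'
from lid import *
p,R=cur();b=RB.T@(p-BX);T=RB.T@R;t=np.arctan2(T[0,0],-T[2,0]);print(b.round(1),t); s=ctrl.read_state(); print(s['clock'],np.round(s['qpos'],3),np.round(s['force'],1),np.round(s['torque'],2),s['width'])
bar=b-10.1*T[:,0]-1.9*T[:,2]; r=bar-[77,0,89]
q=np.arctan2(r[2],-r[0])-np.arctan2(32,125); print('lid q',q,np.hypot(r[0],r[2]))
E
python3 st.py
```

```text
[ 76.5  -1.2 211.9] -0.687946761582008
19.225 [-0.163  1.113  0.621  0.887 -0.257  1.892  0.493] [-4.9 -6.1 -4.5] [-0.81 -0.11  0.85] 7.173483763084166
lid q 1.3540352607939372 131.9984087110057
```

Call:
{"fn": "servo_tool", "kwargs": {"rows": [{"dx":-0.0052,"dy":0,"dz":0.0079,"wx":0,"wy":-0.244,"wz":0,"fingers":1},{"dx":-0.0046,"dy":0,"dz":0.0082,"wx":0,"wy":-0.244,"wz":0,"fingers":1},{"dx":-0.0039,"dy":0,"dz":0.0086,"wx":0,"wy":-0.244,"wz":0,"fingers":1},{"dx":-0.0033,"dy":0,"dz":0.0088,"wx":0,"wy":-0.244,"wz":0,"fingers":1},{"dx":-0.0026,"dy":0,"dz":0.0091,"wx":0,"wy":-0.244,"wz":0,"fingers":1}]}}

```text
clock: 19.85
eef_pos: [656.3, -91.3, 207.7]
tool_rot: [-3.14, 1.011, -2.979]
force: [-2.6, -3.2, 6.7]
width: 7.5
```

Call:
{"fn": "servo_tool", "kwargs": {"rows": [{"dx":0,"dy":0,"dz":0.003,"wx":0,"wy":0,"wz":0,"fingers":1},{"dx":0,"dy":0,"dz":0,"wx":0,"wy":0,"wz":0,"fingers":1}]}}

```text
clock: 20.1
eef_pos: [658.7, -90.9, 207.0]
tool_rot: [-3.139, 1.012, -2.977]
force: [-0.3, -4.5, 9.1]
width: 7.3
```

```bash
python3 st.py; python3 - <<'E'
from lid import *
im=ctrl.get_image("side");cv2.imwrite("pics/side10.png",cv2.resize(im[110:270,220:400,::-1],None,fx=4,fy=4,interpolation=cv2.INTER_CUBIC))
im=ctrl.get_image("top");cv2.imwrite("pics/top10.png",cv2.resize(im[150:265,230:360,::-1],None,fx=5,fy=5,interpolation=cv2.INTER_CUBIC))
E
```

```text
[113.5  -1.2 207. ] -0.5587676792049525
20.1 [-0.159  1.094  0.614  0.866 -0.305  1.812  0.472] [-0.3 -4.5  9.1] [-0.83  1.02  0.58] 7.25748692247769
lid q 1.625588540163418 133.77591903623187
```

View pics/side10.png

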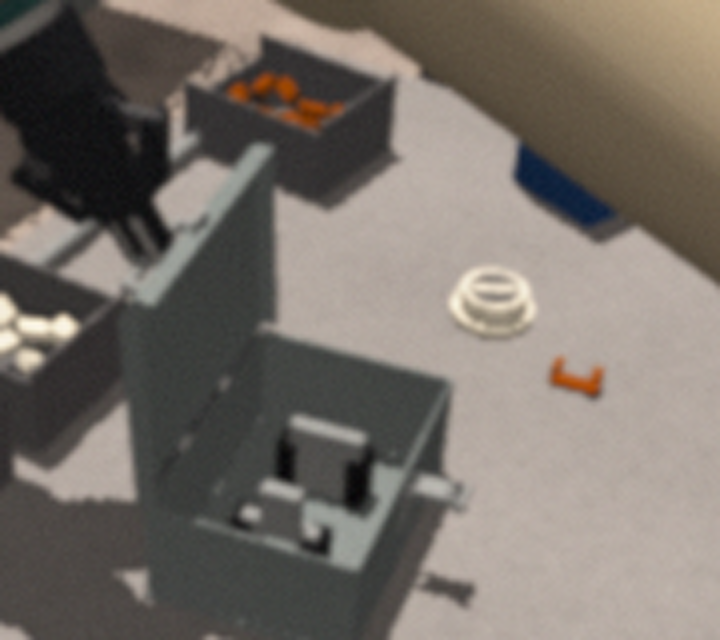

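View pics/top10.png

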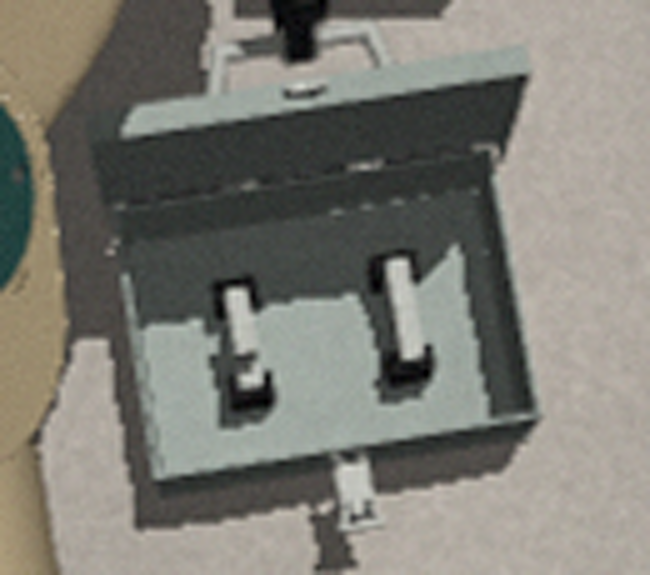

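Call:
{"fn": "servo_tool", "kwargs": {"rows": [{"dx":0,"dy":0,"dz":0,"wx":0,"wy":0,"wz":0,"fingers":0.7},{"dx":0,"dy":0,"dz":0,"wx":0,"wy":0,"wz":0,"fingers":0.7},{"dx":-0.02,"dy":0,"dz":0,"wx":0,"wy":0,"wz":0,"fingers":0.7},{"dx":-0.04,"dy":0,"dz":0,"wx":0,"wy":0,"wz":0,"fingers":0.7},{"dx":-0.05,"dy":0,"dz":0,"wx":0,"wy":0,"wz":0,"fingers":0.7}]}}

```text
clock: 20.82
eef_pos: [688.3, -82.5, 260.3]
tool_rot: [-3.132, 1.022, -2.968]
force: [-0.0, 0.4, -2.1]
width: 25.4
```

```bash
python3 st.py; python3 - <<'E'
from lid import *
for n in('side','top'):
    im=ctrl.get_image(n); cv2.imwrite(f"pics/{n}11.png",cv2.resize(im[190:250,250:330,::-1],None,fx=8,fy=8,interpolation=cv2.INTER_CUBIC))
    for l in('insert','insert_window','blank','lid_handle'):
        print(n,l,[(np.round(x['point'],1).tolist(),round(x['conf'],2)) for x in ctrl.mark_of(l,n)[:2]])
    for nm,P in dict(tabtop=(0,45,79),tabL=(14,45,79),tabR=(-14,45,79),ins=(0,45,3),blank=(0,-45,61)).items(): print(nm,proj(n,box(P)).round(1), ((proj(n,box(P))-[250,190])*8).round())
E
```

```text
[144.1   2.3 260.3] -0.5490011931543239
20.825 [-0.057  1.083  0.328  0.632 -0.117  1.977  0.326] [-0.   0.4 -2.1] [ 0.06 -0.54  0.01] 25.36207190113162
lid q 1.6929324987092897 194.19572553207036
side insert [([287.2, 252.7], 0.67)]
side insert_window [([289.3, 245.0], 0.63)]
side blank [([301.6, 229.8], 0.81)]
side lid_handle [([361.9, 208.5], 0.74), ([254.7, 174.4], 0.71)]
tabtop [290.2 231.8] [322. 334.]
tabL [285.4 230.4] [283. 323.]
tabR [295.  233.2] [360. 346.]
ins [289.4 251.3] [315. 490.]
blank [301.4 216.7] [411. 214.]
top insert [([278.8, 220.1], 0.42), ([290.3, 160.2], 0.42)]
top insert_window [([275.0, 220.8], 0.41)]
top blank [([311.1, 214.7], 0.47)]
top lid_handle [([286.4, 158.7], 0.77), ([274.7, 221.5], 0.16)]
tabtop [278.2 214.8] [226. 198.]
tabL [277.4 209.7] [219. 158.]
tabR [279.  219.8] [232. 238.]
ins [278.3 219.5] [226. 236.]
blank [310.6 210.7] [485. 166.]
```

View pics/side11.png

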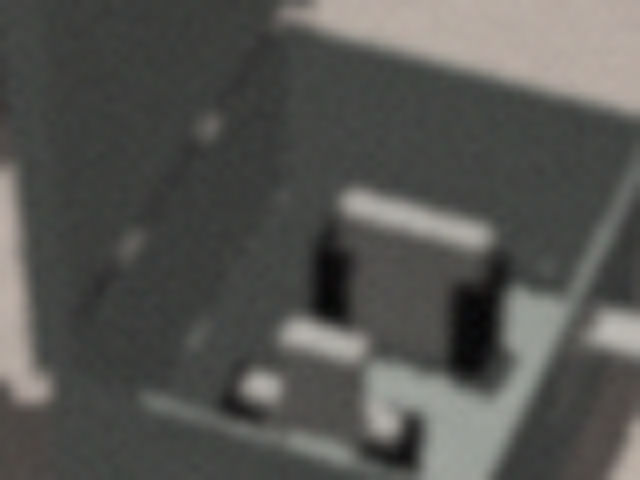

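View pics/top11.png

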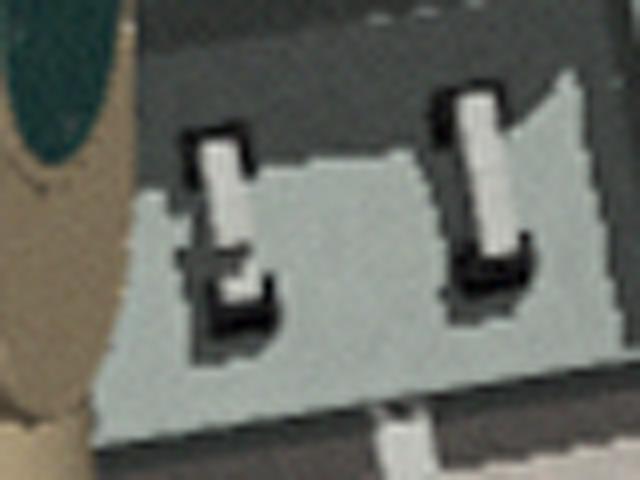

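```bash
python3 - <<'E'
from lid import *
print(tri((290.25,232.2),(278.4,214.4)),box([0,45,79]))
e=plan([(box([110,10,325]),tx(-.08),5)],0.5)
plan([(box([0,45,230]),tilt(0,1),15)],0.5,e)
E
```

```text
(array([539.98287234, -64.61909465,  76.68588907]), np.float64(1.1436589293823807)) [539.13971909 -63.90601094  79.        ]
  seg dist 73.0 ang 26.8 rows 5
[{"dx":-0.01,"dy":0.0018,"dz":-0.0166,"wx":0.0039,"wy":-0.8948,"wz":0.0026,"fingers":0.5},{"dx":-0.0115,"dy":0.0018,"dz":-0.0156,"wx":0.0039,"wy":-0.8948,"wz":0.0026,"fingers":0.5},{"dx":-0.0129,"dy":0.0018,"dz":-0.0145,"wx":0.0039,"wy":-0.8948,"wz":0.0026,"fingers":0.5},{"dx":-0.0142,"dy":0.0018,"dz":-0.0132,"wx":0.0039,"wy":-0.8948,"wz":0.0026,"fingers":0.5},{"dx":-0.0154,"dy":0.0018,"dz":-0.0118,"wx":0.0039,"wy":-0.8948,"wz":0.0026,"fingers":0.5}]
  seg dist 149.5 ang 90.1 rows 15
[{"dx":0.0092,"dy":0.0031,"dz":-0.0091,"wx":-0.9994,"wy":-0.04,"wz":-0.04,"fingers":0.5},{"dx":0.0091,"dy":0.0041,"dz":-0.0087,"wx":-0.9994,"wy":-0.04,"wz":-0.04,"fingers":0.5},{"dx":0.0091,"dy":0.005,"dz":-0.0083,"wx":-0.9994,"wy":-0.04,"wz":-0.04,"fingers":0.5},{"dx":0.009,"dy":0.0059,"dz":-0.0078,"wx":-0.9994,"wy":-0.04,"wz":-0.04,"fingers":0.5},{"dx":0.009,"dy":0.0067,"dz":-0.0071,"wx":-0.9994,"wy":-0.04,"wz":-0.04,"fingers":0.5}]
[{"dx":0.0089,"
[... 160 characters left out ...]
},{"dx":0.0088,"dy":0.0087,"dz":-0.0048,"wx":-0.9994,"wy":-0.04,"wz":-0.04,"fingers":0.5},{"dx":0.0087,"dy":0.0092,"dz":-0.0039,"wx":-0.9994,"wy":-0.04,"wz":-0.04,"fingers":0.5},{"dx":0.0087,"dy":0.0096,"dz":-0.003,"wx":-0.9994,"wy":-0.04,"wz":-0.04,"fingers":0.5}]
[{"dx":0.0086,"dy":0.0099,"dz":-0.002,"wx":-0.9994,"wy":-0.04,"wz":-0.04,"fingers":0.5},{"dx":0.0086,"dy":0.0101,"dz":-0.001,"wx":-0.9994,"wy":-0.04,"wz":-0.04,"fingers":0.5},{"dx":0.0086,"dy":0.0102,"dz":0.0001,"wx":-0.9994,"wy":-0.04,"wz":-0.04,"fingers":0.5},{"dx":0.0085,"dy":0.0101,"dz":0.0011,"wx":-0.9994,"wy":-0.04,"wz":-0.04,"fingers":0.5},{"dx":0.0085,"dy":0.01,"dz":0.0021,"wx":-0.9994,"wy":-0.04,"wz":-0.04,"fingers":0.5}]
```

Call:
{"fn": "servo_tool", "kwargs": {"rows": [{"dx":-0.01,"dy":0.0018,"dz":-0.0166,"wx":0,"wy":-0.895,"wz":0,"fingers":0.6},{"dx":-0.0115,"dy":0.0018,"dz":-0.0156,"wx":0,"wy":-0.895,"wz":0,"fingers":0.5},{"dx":-0.0129,"dy":0.0018,"dz":-0.0145,"wx":0,"wy":-0.895,"wz":0,"fingers":0.5},{"dx":-0.0142,"dy":0.0018,"dz":-0.0132,"wx":0,"wy":-0.895,"wz":0,"fingers":0.5},{"dx":-0.0154,"dy":0.0018,"dz":-0.0118,"wx":0,"wy":-0.895,"wz":0,"fingers":0.5}]}}

```text
clock: 21.95
eef_pos: [653.2, -80.6, 326.2]
tool_rot: [3.135, 1.496, -2.982]
force: [-0.4, -0.6, -0.3]
width: 42.4
```

```bash
python3 st.py; python3 - <<'E'
from lid import *
plan([(box([0,45,230]),tilt(0,1),15)],0.5)
E
```

```text
[109.8   9.9 326.2] -0.07473926833617474
21.95 [-0.097  0.626  0.318  1.287 -0.165  1.328  0.382] [-0.4 -0.6 -0.3] [-0.01 -0.06 -0.01] 42.437025926467264
lid q 1.4473323369993034 249.44104603199017
  seg dist 150.1 ang 90.0 rows 15
[{"dx":0.0093,"dy":0.0031,"dz":-0.0091,"wx":-0.9982,"wy":-0.0371,"wz":-0.0376,"fingers":0.5},{"dx":0.0092,"dy":0.0041,"dz":-0.0087,"wx":-0.9982,"wy":-0.0371,"wz":-0.0376,"fingers":0.5},{"dx":0.0092,"dy":0.005,"dz":-0.0083,"wx":-0.9982,"wy":-0.0371,"wz":-0.0376,"fingers":0.5},{"dx":0.0091,"dy":0.0059,"dz":-0.0078,"wx":-0.9982,"wy":-0.0371,"wz":-0.0376,"fingers":0.5},{"dx":0.0091,"dy":0.0067,"dz":-0.0071,"wx":-0.9982,"wy":-0.0371,"wz":-0.0376,"fingers":0.5}]
[{"dx":0.009,"dy":0.0075,"dz":-0.0064,"wx":-0.9982,"wy":-0.0371,"wz":-0.0376,"fingers":0.5},{"dx":0.0089,"dy":0.0081,"dz":-0.0056,"wx":-0.9982,"wy":-0.0371,"wz":-0.0376,"fingers":0.5},{"dx":0.0089,"dy":0.0087,"dz":-0.0048,"wx":-0.9982,"wy":-0.0371,"wz":-0.0376,"fingers":0.5},{"dx":0.0088,"dy":0.0092,"dz":-0.0039,"wx":-0.9982,"wy":-0.0371,"wz":-0.0376,"fingers":0.5},{"dx":0.0088,"dy":0.0096,"dz":-0.0029,"wx":-0.9982,"wy":-0.0371,"wz":-0.0376,"fingers":0.5}]
[{"dx":0.0087,"dy":0.0099,"dz":-0.002,"wx":-0.9982,"wy":-0.0371,"wz":-0.0376,"fingers":0.5},{"dx":0.0087,"dy":0.0101,"dz":-0.0009,"wx":-0.9982,"wy":-0.0371,"wz":-0.0376,"fingers":0.5},{"dx":0.0087,"dy":0.0102,"dz":0.0001,"wx":-0.9982,"wy":-0.0371,"wz":-0.0376,"fingers":0.5},{"dx":0.0086,"dy":0.0101,"dz":0.0011,"wx":-0.9982,"wy":-0.0371,"wz":-0.0376,"fingers":0.5},{"dx":0.0086,"dy":0.01,"dz":0.0021,"wx":-0.9982,"wy":-0.0371,"wz":-0.0376,"fingers":0.5}]
```

Call:
{"fn": "servo_tool", "kwargs": {"rows": [{"dx":0.0093,"dy":0.0031,"dz":-0.0091,"wx":-0.998,"wy":-0.037,"wz":-0.038,"fingers":0.5},{"dx":0.0092,"dy":0.0041,"dz":-0.0087,"wx":-0.998,"wy":-0.037,"wz":-0.038,"fingers":0.5},{"dx":0.0092,"dy":0.005,"dz":-0.0083,"wx":-0.998,"wy":-0.037,"wz":-0.038,"fingers":0.5},{"dx":0.0091,"dy":0.0059,"dz":-0.0078,"wx":-0.998,"wy":-0.037,"wz":-0.038,"fingers":0.5},{"dx":0.0091,"dy":0.0067,"dz":-0.0071,"wx":-0.998,"wy":-0.037,"wz":-0.038,"fingers":0.5}]}}

```text
clock: 22.58
eef_pos: [614.9, -75.2, 293.2]
tool_rot: [2.854, 1.514, -2.736]
force: [-0.5, -0.8, 0.1]
width: 42.7
```

Call:
{"fn": "servo_tool", "kwargs": {"rows": [{"dx":0.009,"dy":0.0075,"dz":-0.0064,"wx":-0.998,"wy":-0.037,"wz":-0.038,"fingers":0.5},{"dx":0.0089,"dy":0.0081,"dz":-0.0056,"wx":-0.998,"wy":-0.037,"wz":-0.038,"fingers":0.5},{"dx":0.0089,"dy":0.0087,"dz":-0.0048,"wx":-0.998,"wy":-0.037,"wz":-0.038,"fingers":0.5},{"dx":0.0088,"dy":0.0092,"dz":-0.0039,"wx":-0.998,"wy":-0.037,"wz":-0.038,"fingers":0.5},{"dx":0.0088,"dy":0.0096,"dz":-0.0029,"wx":-0.998,"wy":-0.037,"wz":-0.038,"fingers":0.5}]}}

```text
clock: 23.2
eef_pos: [576.9, -69.7, 261.2]
tool_rot: [2.554, 1.54, -2.514]
force: [0.4, 0.1, 0.4]
width: 42.9
```

Call:
{"fn": "servo_tool", "kwargs": {"rows": [{"dx":0.0087,"dy":0.0099,"dz":-0.002,"wx":-0.998,"wy":-0.037,"wz":-0.038,"fingers":0.5},{"dx":0.0087,"dy":0.0101,"dz":-0.0009,"wx":-0.998,"wy":-0.037,"wz":-0.038,"fingers":0.5},{"dx":0.0087,"dy":0.0102,"dz":0,"wx":-0.998,"wy":-0.037,"wz":-0.038,"fingers":0.5},{"dx":0.0086,"dy":0.0101,"dz":0.0011,"wx":-0.998,"wy":-0.037,"wz":-0.038,"fingers":0.5},{"dx":0.0086,"dy":0.01,"dz":0.0021,"wx":-0.998,"wy":-0.037,"wz":-0.038,"fingers":0.5}]}}

```text
clock: 23.82
eef_pos: [538.7, -64.4, 229.3]
tool_rot: [1.632, 1.567, -2.914]
force: [-0.2, 0.1, 0.6]
width: 42.5
```

```bash
python3 st.py; python3 - <<'E'
from lid import *
e=plan([(box([0,44.5,110]),tilt(0,1),5)],0.5)
plan([(box([0,44.5,45]),tilt(0,1),4)],0.5,e)
E
```

```text
[ -0.5  44.6 229.3] -0.0035664982787186376
23.825 [ 0.144  0.479 -0.114  1.816  0.071  0.853  1.734] [-0.2  0.1  0.6] [-0.   -0.01 -0.03] 42.534454597633534
lid q 0.8445645331774599 169.15782265532525
  seg dist 119.3 ang 0.3 rows 5
[{"dx":0.0318,"dy":-0.0002,"dz":-0.0,"wx":0.0051,"wy":-0.0004,"wz":-0.0068,"fingers":0.5},{"dx":0.0318,"dy":-0.0002,"dz":-0.0,"wx":0.0051,"wy":-0.0004,"wz":-0.0068,"fingers":0.5},{"dx":0.0318,"dy":-0.0002,"dz":-0.0,"wx":0.0051,"wy":-0.0004,"wz":-0.0068,"fingers":0.5},{"dx":0.0318,"dy":-0.0002,"dz":-0.0,"wx":0.0051,"wy":-0.0004,"wz":-0.0068,"fingers":0.5},{"dx":0.0318,"dy":-0.0002,"dz":-0.0,"wx":0.0051,"wy":-0.0004,"wz":-0.0068,"fingers":0.5}]
  seg dist 65.0 ang 0.0 rows 4
[{"dx":0.0217,"dy":0.0,"dz":0.0,"wx":0.0,"wy":0.0,"wz":0.0,"fingers":0.5},{"dx":0.0217,"dy":0.0,"dz":0.0,"wx":0.0,"wy":0.0,"wz":0.0,"fingers":0.5},{"dx":0.0217,"dy":0.0,"dz":0.0,"wx":0.0,"wy":0.0,"wz":0.0,"fingers":0.5},{"dx":0.0217,"dy":0.0,"dz":0.0,"wx":0.0,"wy":0.0,"wz":0.0,"fingers":0.5}]
```

Call:
{"fn": "servo_tool", "kwargs": {"rows": [{"dx":0.0318,"dy":-0.0002,"dz":0,"wx":0,"wy":0,"wz":0,"fingers":0.6},{"dx":0.0318,"dy":-0.0002,"dz":0,"wx":0,"wy":0,"wz":0,"fingers":0.6},{"dx":0.0318,"dy":-0.0002,"dz":0,"wx":0,"wy":0,"wz":0,"fingers":0.6},{"dx":0.0318,"dy":-0.0002,"dz":0,"wx":0,"wy":0,"wz":0,"fingers":0.6},{"dx":0.0318,"dy":-0.0002,"dz":0,"wx":0,"wy":0,"wz":0,"fingers":0.6}]}}

```text
clock: 24.45
eef_pos: [539.5, -64.5, 109.5]
tool_rot: [1.825, 1.567, -2.724]
force: [-0.6, -0.8, -0.2]
width: 34.1
```

```bash
python3 st.py; python3 - <<'E'
from lid import *
plan([(box([0,44.5,48]),tilt(0,1),5)],0.6)
for n in('side','top'):
    im=ctrl.get_image(n); cv2.imwrite(f"pics/{n}12.png",cv2.resize(im[170:250,240:340,::-1],None,fx=6,fy=6,interpolation=cv2.INTER_CUBIC))
E
```

```text
[  0.2  44.4 109.5] -0.0035758023637906555
24.45 [ 0.126  0.65  -0.091  1.922  0.104  0.577  1.701] [-0.6 -0.8 -0.2] [-0.    0.03  0.04] 34.089857665964
lid q 0.1291871792287712 82.62100211102545
  seg dist 61.5 ang 0.2 rows 5
[{"dx":0.0164,"dy":0.0,"dz":0.0,"wx":-0.0013,"wy":-0.0018,"wz":-0.0068,"fingers":0.6},{"dx":0.0164,"dy":0.0,"dz":0.0,"wx":-0.0013,"wy":-0.0018,"wz":-0.0068,"fingers":0.6},{"dx":0.0164,"dy":0.0,"dz":0.0,"wx":-0.0013,"wy":-0.0018,"wz":-0.0068,"fingers":0.6},{"dx":0.0164,"dy":0.0,"dz":0.0,"wx":-0.0013,"wy":-0.0018,"wz":-0.0068,"fingers":0.6},{"dx":0.0164,"dy":0.0001,"dz":0.0,"wx":-0.0013,"wy":-0.0018,"wz":-0.0068,"fingers":0.6}]
```

View pics/side12.png

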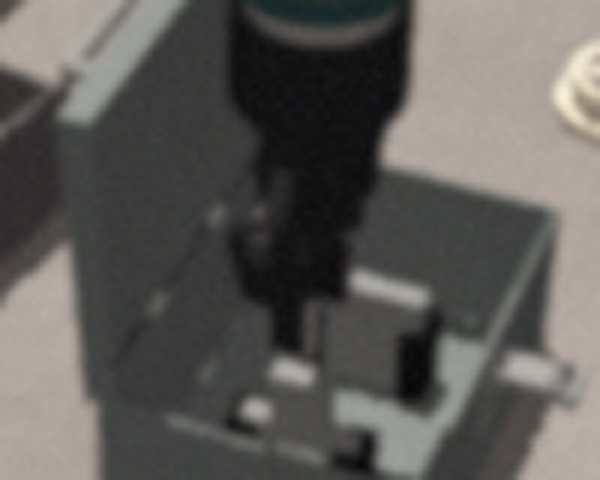

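Call:
{"fn": "servo_tool", "kwargs": {"rows": [{"dx":0.0164,"dy":0,"dz":0,"wx":0,"wy":0,"wz":0,"fingers":0.6},{"dx":0.0164,"dy":0,"dz":0,"wx":0,"wy":0,"wz":0,"fingers":0.6},{"dx":0.0164,"dy":0,"dz":0,"wx":0,"wy":0,"wz":0,"fingers":0.6},{"dx":0.0164,"dy":0,"dz":0,"wx":0,"wy":0,"wz":0,"fingers":0.6},{"dx":0.016,"dy":0,"dz":0,"wx":0,"wy":0,"wz":0,"fingers":0.6}]}}

```text
clock: 25.18
eef_pos: [539.6, -63.5, 48.4]
tool_rot: [1.482, 1.568, -3.065]
force: [0.4, -0.7, -0.6]
width: 34.2
```

Call:
{"fn": "servo_tool", "kwargs": {"rows": [{"dx":0,"dy":0,"dz":0,"wx":0,"wy":0,"wz":0,"fingers":1},{"dx":0,"dy":0,"dz":0,"wx":0,"wy":0,"wz":0,"fingers":1},{"dx":0,"dy":0,"dz":0,"wx":0,"wy":0,"wz":0,"fingers":1},{"dx":0,"dy":0,"dz":0,"wx":0,"wy":0,"wz":0,"fingers":1}]}}

```text
clock: 25.68
eef_pos: [539.7, -63.5, 49.4]
tool_rot: [1.51, 1.568, -3.037]
force: [0.3, 0.5, -2.3]
width: 10.5
```

```bash
python3 st.py; python3 - <<'E'
from lid import *
im=ctrl.get_image('side'); cv2.imwrite("pics/side13.png",cv2.resize(im[170:260,240:340,::-1],None,fx=6,fy=6,interpolation=cv2.INTER_CUBIC))
E
```

```text
[ 0.6 45.3 49.4] -0.002521325221584831
25.675 [ 0.115  0.75  -0.076  1.951  0.121  0.447  1.686] [ 0.3  0.5 -2.3] [-0.03 -0.02  0.03] 10.53599372628002
lid q -0.6193748387881935 81.84525735359237
```

View pics/side13.png

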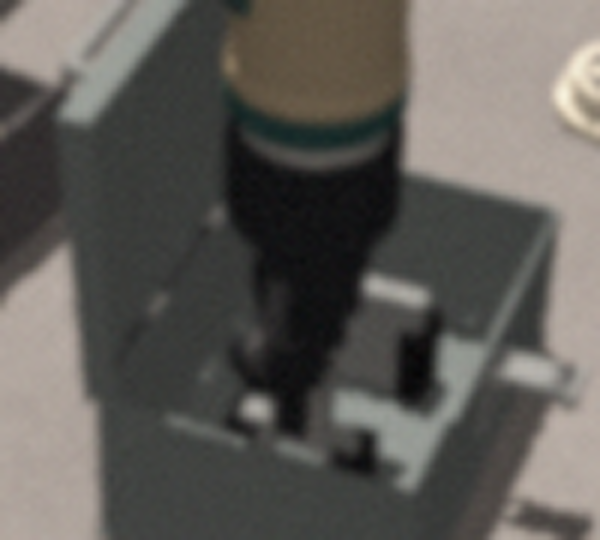

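Call:
{"fn": "servo_tool", "kwargs": {"rows": [{"dx":-0.01,"dy":0,"dz":0,"wx":0,"wy":0,"wz":0,"fingers":1},{"dx":-0.02,"dy":0,"dz":0,"wx":0,"wy":0,"wz":0,"fingers":1},{"dx":-0.025,"dy":0,"dz":0,"wx":0,"wy":0,"wz":0,"fingers":1},{"dx":-0.03,"dy":0,"dz":0,"wx":0,"wy":0,"wz":0,"fingers":1},{"dx":-0.03,"dy":0,"dz":0,"wx":0,"wy":0,"wz":0,"fingers":1}]}}

```text
clock: 26.35
eef_pos: [540.1, -63.4, 137.3]
tool_rot: [1.592, 1.569, -2.955]
force: [1.1, -0.8, -2.3]
width: 11.4
```

Call:
{"fn": "servo_tool", "kwargs": {"rows": [{"dx":-0.035,"dy":0,"dz":0,"wx":0,"wy":0,"wz":0,"fingers":1},{"dx":-0.035,"dy":0,"dz":0,"wx":0,"wy":0,"wz":0,"fingers":1},{"dx":-0.03,"dy":0,"dz":0,"wx":0,"wy":0,"wz":0,"fingers":1},{"dx":-0.015,"dy":0,"dz":0,"wx":0,"wy":0,"wz":0,"fingers":1}]}}

```text
clock: 26.85
eef_pos: [540.7, -63.5, 223.9]
tool_rot: [-3.035, 1.57, -1.299]
force: [0.5, -0.6, -2.5]
width: 11.2
```

```bash
python3 st.py; python3 - <<'E'
from lid import *
im=ctrl.get_image('side'); cv2.imwrite("pics/side14.png",cv2.resize(im[130:260,230:360,::-1],None,fx=4.5,fy=4.5,interpolation=cv2.INTER_CUBIC))
L=np.array([707.5,232,199.5]);RL=Ro.from_euler('z',.416).as_matrix()
def tz(): x=np.array([0,0,-1.]);z=RL[:,0];return np.stack([x,np.cross(z,x),z],1)
print(tz().round(2),cur()[1].round(2))
tgt=L-100*RL[:,0]; tgt[2]=222; print(tgt)
m=box([-20,150,0]);m[2]=222; print(m)
e=plan([(tgt,tz(),20)],1)
E
```

```text
[  1.6  45.1 223.9] 6.198327085216514e-05
26.85 [ 0.145  0.487 -0.117  1.821  0.074  0.838  1.727] [ 0.5 -0.6 -2.5] [ 0.03 -0.02 -0.02] 11.167605875933127
lid q 0.8405623589928816 163.48705930030295
[[ 0.   -0.4   0.91]
 [ 0.    0.91  0.4 ]
 [-1.    0.    0.  ]] [[ 0.   -0.99 -0.16]
 [-0.   -0.16  0.99]
 [-1.   -0.   -0.  ]]
[616.02873269 191.5895155  222.        ]
[502.2350685   36.40872759 222.        ]
  seg dist 265.9 ang 75.6 rows 20
[{"dx":0.0002,"dy":-0.0077,"dz":0.016,"wx":0.6302,"wy":-0.0,"wz":0.0007,"fingers":1},{"dx":0.0002,"dy":-0.0067,"dz":0.0164,"wx":0.6302,"wy":-0.0,"wz":0.0007,"fingers":1},{"dx":0.0002,"dy":-0.0056,"dz":0.0168,"wx":0.6302,"wy":-0.0,"wz":0.0007,"fingers":1},{"dx":0.0002,"dy":-0.0044,"dz":0.0172,"wx":0.6302,"wy":-0.0,"wz":0.0007,"fingers":1},{"dx":0.0002,"dy":-0.0033,"dz":0.0174,"wx":0.6302,"wy":-0.0,"wz":0.0007,"fingers":1}]
[{"dx":0.0002,"dy":-0.0021,"dz":0.0176,"wx":0.6302,"wy":-0.0,"wz":0.0007,"fingers":1},{"dx":0.0002,"dy":-0.001,"dz":0.0177,"wx":0.6302,"wy":-0.0,"wz":0.0007,"fingers":1},{"dx":0.0002,"dy":0.0002,"dz":0.0177,"wx":0.6302,"wy":-0.0,"w
[... 333 characters left out ...]
.0,"wz":0.0007,"fingers":1},{"dx":0.0002,"dy":0.0059,"dz":0.0167,"wx":0.6302,"wy":-0.0,"wz":0.0007,"fingers":1},{"dx":0.0002,"dy":0.007,"dz":0.0163,"wx":0.6302,"wy":-0.0,"wz":0.0007,"fingers":1},{"dx":0.0002,"dy":0.0081,"dz":0.0158,"wx":0.6302,"wy":-0.0,"wz":0.0007,"fingers":1}]
[{"dx":0.0002,"dy":0.0091,"dz":0.0152,"wx":0.6302,"wy":-0.0,"wz":0.0007,"fingers":1},{"dx":0.0002,"dy":0.0101,"dz":0.0146,"wx":0.6302,"wy":-0.0,"wz":0.0007,"fingers":1},{"dx":0.0002,"dy":0.011,"dz":0.0139,"wx":0.6302,"wy":-0.0,"wz":0.0007,"fingers":1},{"dx":0.0002,"dy":0.0119,"dz":0.0131,"wx":0.6302,"wy":-0.0,"wz":0.0007,"fingers":1},{"dx":0.0002,"dy":0.0128,"dz":0.0123,"wx":0.6302,"wy":-0.0,"wz":0.0007,"fingers":1}]
```

View pics/side14.png

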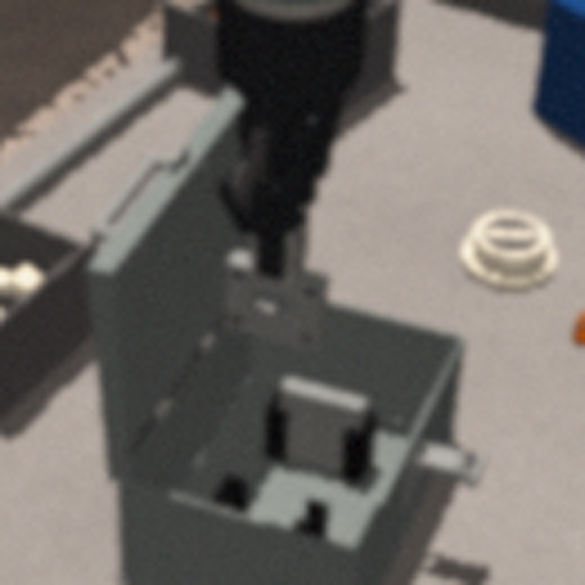

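```bash
python3 - <<'E'
from lid import *
L=np.array([707.5,232,199.5]);RL=Ro.from_euler('z',.416).as_matrix()
def tz(a): x=np.array([0,0,-1.]);z=np.array([np.cos(a),np.sin(a),0]);return np.stack([x,np.cross(z,x),z],1)
tgt=L-112*RL[:,0]; tgt[2]=222; print(tgt)
e=plan([(np.array([480,30,224.]),tz(1.735-.5),10),(tgt-30*RL[:,0],tz(.416),15)],1)
E
```

```text
[605.05218062 186.74025736 222.        ]
  seg dist 111.7 ang 28.7 rows 10
  seg dist 174.5 ang 46.9 rows 15
[{"dx":0.0001,"dy":0.006,"dz":0.0136,"wx":0.4784,"wy":-0.0005,"wz":0.0012,"fingers":1},{"dx":0.0001,"dy":0.0067,"dz":0.0133,"wx":0.4784,"wy":-0.0005,"wz":0.0012,"fingers":1},{"dx":0.0001,"dy":0.0073,"dz":0.013,"wx":0.4784,"wy":-0.0005,"wz":0.0012,"fingers":1},{"dx":0.0001,"dy":0.008,"dz":0.0126,"wx":0.4784,"wy":-0.0005,"wz":0.0012,"fingers":1},{"dx":0.0001,"dy":0.0086,"dz":0.0122,"wx":0.4784,"wy":-0.0005,"wz":0.0012,"fingers":1}]
[{"dx":0.0001,"dy":0.0092,"dz":0.0117,"wx":0.4784,"wy":-0.0005,"wz":0.0012,"fingers":1},{"dx":0.0001,"dy":0.0098,"dz":0.0113,"wx":0.4784,"wy":-0.0005,"wz":0.0012,"fingers":1},{"dx":0.0001,"dy":0.0103,"dz":0.0108,"wx":0.4784,"wy":-0.0005,"wz":0.0012,"fingers":1},{"dx":0.0001,"dy":0.0108,"dz":0.0102,"wx":0.4784,"wy":-0.0005,"wz":0.0012,"fingers":1},{"dx":0.0001,"dy":0.0113,"dz":0.0097,"wx":0.4784,"wy":-0.0005,"wz":0.0012,"fingers":1}]
[{"dx":0.0002,"dy":-0.004,"dz":0.015,"wx":0.5214,"wy":0.0,"wz":0.0,"fingers":1},{"dx":0.0002,"dy":-0.0031,"dz":0.0152,"w
[... 386 characters left out ...]
0011,"dz":0.0155,"wx":0.5214,"wy":0.0,"wz":0.0,"fingers":1},{"dx":0.0002,"dy":0.0019,"dz":0.0154,"wx":0.5214,"wy":0.0,"wz":0.0,"fingers":1},{"dx":0.0002,"dy":0.0028,"dz":0.0153,"wx":0.5214,"wy":0.0,"wz":0.0,"fingers":1},{"dx":0.0002,"dy":0.0036,"dz":0.0151,"wx":0.5214,"wy":0.0,"wz":0.0,"fingers":1}]
[{"dx":0.0002,"dy":0.0044,"dz":0.0149,"wx":0.5214,"wy":0.0,"wz":0.0,"fingers":1},{"dx":0.0002,"dy":0.0052,"dz":0.0146,"wx":0.5214,"wy":0.0,"wz":0.0,"fingers":1},{"dx":0.0002,"dy":0.006,"dz":0.0143,"wx":0.5214,"wy":0.0,"wz":0.0,"fingers":1},{"dx":0.0002,"dy":0.0068,"dz":0.014,"wx":0.5214,"wy":0.0,"wz":0.0,"fingers":1},{"dx":0.0002,"dy":0.0075,"dz":0.0136,"wx":0.5214,"wy":0.0,"wz":0.0,"fingers":1}]
```

Call:
{"fn": "servo_tool", "kwargs": {"rows": [{"dx":0.0001,"dy":0.006,"dz":0.0136,"wx":0.478,"wy":0,"wz":0,"fingers":1},{"dx":0.0001,"dy":0.0067,"dz":0.0133,"wx":0.478,"wy":0,"wz":0,"fingers":1},{"dx":0.0001,"dy":0.0073,"dz":0.013,"wx":0.478,"wy":0,"wz":0,"fingers":1},{"dx":0.0001,"dy":0.008,"dz":0.0126,"wx":0.478,"wy":0,"wz":0,"fingers":1},{"dx":0.0001,"dy":0.0086,"dz":0.0122,"wx":0.478,"wy":0,"wz":0,"fingers":1}]}}

```text
clock: 27.52
eef_pos: [508.7, -16.4, 220.9]
tool_rot: [1.715, 1.567, -3.084]
force: [0.1, 0.1, -2.5]
width: 11.3
```

Call:
{"fn": "servo_tool", "kwargs": {"rows": [{"dx":0.0001,"dy":0.0092,"dz":0.0117,"wx":0.478,"wy":0,"wz":0,"fingers":1},{"dx":0.0001,"dy":0.0098,"dz":0.0113,"wx":0.478,"wy":0,"wz":0,"fingers":1},{"dx":0.0001,"dy":0.0103,"dz":0.0108,"wx":0.478,"wy":0,"wz":0,"fingers":1},{"dx":0.0001,"dy":0.0108,"dz":0.0102,"wx":0.478,"wy":0,"wz":0,"fingers":1},{"dx":0.0001,"dy":0.0113,"dz":0.0097,"wx":0.478,"wy":0,"wz":0,"fingers":1}]}}

```text
clock: 28.15
eef_pos: [478.2, 30.4, 220.7]
tool_rot: [1.998, 1.567, -3.051]
force: [-0.1, -0.1, -2.7]
width: 11.0
```

Call:
{"fn": "servo_tool", "kwargs": {"rows": [{"dx":0.0002,"dy":-0.004,"dz":0.015,"wx":0.521,"wy":0,"wz":0,"fingers":1},{"dx":0.0002,"dy":-0.0031,"dz":0.0152,"wx":0.521,"wy":0,"wz":0,"fingers":1},{"dx":0.0002,"dy":-0.0023,"dz":0.0153,"wx":0.521,"wy":0,"wz":0,"fingers":1},{"dx":0.0002,"dy":-0.0015,"dz":0.0154,"wx":0.521,"wy":0,"wz":0,"fingers":1},{"dx":0.0002,"dy":-0.0006,"dz":0.0155,"wx":0.521,"wy":0,"wz":0,"fingers":1}]}}

```text
clock: 28.78
eef_pos: [511.1, 78.5, 219.7]
tool_rot: [2.306, 1.567, -3.017]
force: [0.3, 1.5, -2.8]
width: 10.9
```

```bash
python3 - <<'E'
from lid import *
s=ctrl.read_state(); print(s['clock'],np.round(s['qpos'],3),np.round(s['force'],1),s['width'],s['eef_pos'])
L=np.array([707.5,232,199.5]);RL=Ro.from_euler('z',.416).as_matrix()
def tz(a): x=np.array([0,0,-1.]);z=np.array([np.cos(a),np.sin(a),0]);return np.stack([x,np.cross(z,x),z],1)
tgt=L-112*RL[:,0]; tgt[2]=222
e=plan([(tgt-25*RL[:,0],tz(.416),10)],1)
E
```

```text
28.775 [-0.264  0.457  0.083  1.896 -0.052  0.794  0.807] [ 0.3  1.5 -2.8] 10.898508339637324 [511.06321965  78.54214536 219.74938301]
  seg dist 121.2 ang 31.2 rows 10
[{"dx":-0.0003,"dy":-0.0003,"dz":0.0162,"wx":0.5204,"wy":-0.0034,"wz":-0.0021,"fingers":1},{"dx":-0.0003,"dy":0.0006,"dz":0.0161,"wx":0.5204,"wy":-0.0034,"wz":-0.0021,"fingers":1},{"dx":-0.0003,"dy":0.0015,"dz":0.0161,"wx":0.5204,"wy":-0.0034,"wz":-0.0021,"fingers":1},{"dx":-0.0003,"dy":0.0024,"dz":0.016,"wx":0.5204,"wy":-0.0034,"wz":-0.0021,"fingers":1},{"dx":-0.0003,"dy":0.0032,"dz":0.0158,"wx":0.5204,"wy":-0.0034,"wz":-0.0021,"fingers":1}]
[{"dx":-0.0003,"dy":0.0041,"dz":0.0156,"wx":0.5204,"wy":-0.0034,"wz":-0.0021,"fingers":1},{"dx":-0.0003,"dy":0.0049,"dz":0.0154,"wx":0.5204,"wy":-0.0034,"wz":-0.0021,"fingers":1},{"dx":-0.0003,"dy":0.0058,"dz":0.0151,"wx":0.5204,"wy":-0.0034,"wz":-0.0021,"fingers":1},{"dx":-0.0003,"dy":0.0066,"dz":0.0148,"wx":0.5204,"wy":-0.0034,"wz":-0.0021,"fingers":1},{"dx":-0.0003,"dy":0.0074,"dz":0.0144,"wx":0.5204,"wy":-0.0034,"wz":-0.0021,"fingers":1}]
```

Call:
{"fn": "servo_tool", "kwargs": {"rows": [{"dx":-0.0003,"dy":-0.0003,"dz":0.0162,"wx":0.52,"wy":0,"wz":0,"fingers":1},{"dx":-0.0003,"dy":0.0006,"dz":0.0161,"wx":0.52,"wy":0,"wz":0,"fingers":1},{"dx":-0.0003,"dy":0.0015,"dz":0.0161,"wx":0.52,"wy":0,"wz":0,"fingers":1},{"dx":-0.0003,"dy":0.0024,"dz":0.016,"wx":0.52,"wy":0,"wz":0,"fingers":1},{"dx":-0.0003,"dy":0.0032,"dz":0.0158,"wx":0.52,"wy":0,"wz":0,"fingers":1}]}}

```text
clock: 29.4
eef_pos: [546.5, 127.7, 220.7]
tool_rot: [2.596, 1.567, -2.999]
force: [-0.1, -0.4, -3.4]
width: 11.2
```

Call:
{"fn": "servo_tool", "kwargs": {"rows": [{"dx":-0.0003,"dy":0.0041,"dz":0.0156,"wx":0.52,"wy":0,"wz":0,"fingers":1},{"dx":-0.0003,"dy":0.0049,"dz":0.0154,"wx":0.52,"wy":0,"wz":0,"fingers":1},{"dx":-0.0003,"dy":0.0058,"dz":0.0151,"wx":0.52,"wy":0,"wz":0,"fingers":1},{"dx":-0.0003,"dy":0.0066,"dz":0.0148,"wx":0.52,"wy":0,"wz":0,"fingers":1},{"dx":-0.0003,"dy":0.0074,"dz":0.0144,"wx":0.52,"wy":0,"wz":0,"fingers":1}]}}

```text
clock: 30.02
eef_pos: [581.9, 176.9, 221.5]
tool_rot: [2.882, 1.566, -2.984]
force: [0.8, 0.5, -1.9]
width: 11.1
```

```bash
python3 - <<'E'
from lid import *
s=ctrl.read_state(); print(s['clock'],np.round(s['qpos'],3),np.round(s['force'],1),s['width'],s['eef_pos'])
L=np.array([707.5,232,199.5]);RL=Ro.from_euler('z',.416).as_matrix()
def tz(a): x=np.array([0,0,-1.]);z=np.array([np.cos(a),np.sin(a),0]);return np.stack([x,np.cross(z,x),z],1)
p,R=cur(); print('in lens frame',(RL.T@(p-L)).round(1),(RL.T@R).round(3))
for n in('side','top'):
    im=ctrl.get_image(n); cv2.imwrite(f"pics/{n}15.png",im[:,:,::-1]); print([(np.round(x['point'],1).tolist(),round(x['conf'],2)) for x in ctrl.mark_of('insert_window',n)[:2]], proj(n,p-[0,0,22.4]))
tgt=L-108*RL[:,0]; tgt[2]=222
e=plan([(tgt,tz(.416),5)],1)
a=cv2.imread('pics/side15.png')[170:330,110:270];b=cv2.imread('pics/top15.png')[110:250,130:330]
cv2.imwrite('pics/s15.png',cv2.resize(a,None,fx=4,fy=4,interpolation=cv2.INTER_CUBIC));cv2.imwrite('pics/t15.png',cv2.resize(b,None,fx=4,fy=4,interpolation=cv2.INTER_CUBIC))
E
```

```text
30.025 [-0.485  0.59   0.233  1.651 -0.162  0.924  0.225] [ 0.8  0.5 -1.9] 11.115953983328126 [581.8802029  176.8763363  221.51713143]
in lens frame [-137.2    0.3   22. ] [[-0.004 -0.     1.   ]
 [ 0.001  1.     0.   ]
 [-1.     0.001 -0.004]]
[([220.6, 244.4], 0.8)] [218.29866433 248.16317751]
[([308.7, 213.1], 0.51), ([179.4, 189.6], 0.47)] [181.49961166 189.08749025]
  seg dist 29.7 ang 0.3 rows 5
[{"dx":-0.0001,"dy":-0.0,"dz":0.0079,"wx":0.0067,"wy":-0.0086,"wz":-0.0016,"fingers":1},{"dx":-0.0001,"dy":-0.0,"dz":0.0079,"wx":0.0067,"wy":-0.0086,"wz":-0.0016,"fingers":1},{"dx":-0.0001,"dy":-0.0,"dz":0.0079,"wx":0.0067,"wy":-0.0086,"wz":-0.0016,"fingers":1},{"dx":-0.0001,"dy":-0.0,"dz":0.0079,"wx":0.0067,"wy":-0.0086,"wz":-0.0016,"fingers":1},{"dx":-0.0001,"dy":0.0,"dz":0.0079,"wx":0.0067,"wy":-0.0086,"wz":-0.0016,"fingers":1}]
```

View pics/s15.png

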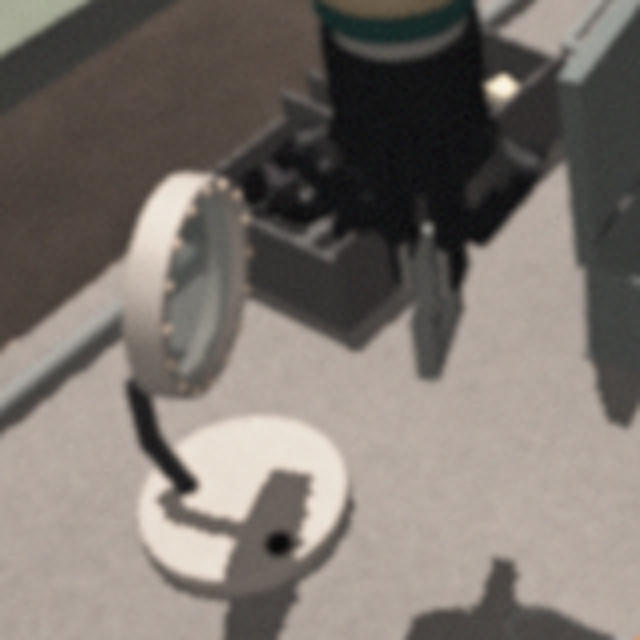

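View pics/t15.png

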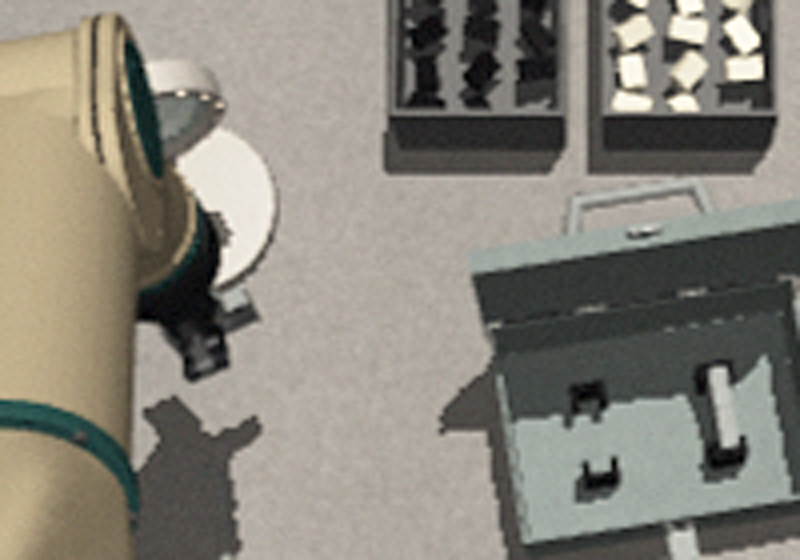

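Call:
{"fn": "servo_tool", "kwargs": {"rows": [{"dx":-0.0001,"dy":0,"dz":0.008,"wx":0,"wy":0,"wz":0,"fingers":1},{"dx":-0.0001,"dy":0,"dz":0.008,"wx":0,"wy":0,"wz":0,"fingers":1},{"dx":0,"dy":0,"dz":0.008,"wx":0,"wy":0,"wz":0,"fingers":1},{"dx":0,"dy":0,"dz":0.007,"wx":0,"wy":0,"wz":0,"fingers":1},{"dx":0,"dy":0,"dz":0.004,"wx":0,"wy":0,"wz":0,"fingers":1}]}}

```text
clock: 30.85
eef_pos: [606.7, 187.4, 222.3]
tool_rot: [2.819, 1.568, -3.046]
force: [0.2, -0.7, -2.3]
width: 11.1
```

Call:
{"fn": "servo_tool", "kwargs": {"rows": [{"dx":0,"dy":0,"dz":0,"wx":0,"wy":0,"wz":0,"fingers":1},{"dx":0,"dy":0,"dz":0,"wx":0,"wy":0,"wz":0,"fingers":1},{"dx":0,"dy":0,"dz":0,"wx":0,"wy":0,"wz":0,"fingers":1},{"dx":0,"dy":0,"dz":0,"wx":0,"wy":0,"wz":0,"fingers":1},{"dx":0,"dy":0,"dz":0,"wx":0,"wy":0,"wz":0,"fingers":1}]}}

```text
clock: 31.48
eef_pos: [606.3, 187.3, 222.4]
tool_rot: [2.794, 1.568, -3.071]
force: [-1.2, -0.2, -2.3]
width: 10.6
```

```bash
python3 - <<'E'
from lid import *
s=ctrl.read_state(); print(s['clock'],np.round(s['qpos'],3),np.round(s['qd'],3),np.round(s['force'],1),s['width'],s['eef_pos'])
L=np.array([707.5,232,199.5]);RL=Ro.from_euler('z',.416).as_matrix()
p,R=cur(); print('in lens frame',(RL.T@(p-L)).round(1),(RL.T@R).round(3))
for n in('side','top'):
    im=ctrl.get_image(n); print([(np.round(x['point'],1).tolist(),round(x['conf'],2)) for x in ctrl.mark_of('insert_window',n)[:2]], proj(n,p-[0,0,22.4])); cv2.imwrite(f"pics/{n}16.png",im[:,:,::-1])
    for l in('bung','clip','scraper','pin_vise','blank'): print(l,[(np.round(x['point'],1).tolist(),round(x['conf'],2)) for x in ctrl.mark_of(l,n)[:1]])
a=cv2.imread('pics/side16.png');
cv2.imwrite('pics/s16.png',cv2.resize(a[170:320,120:320],None,fx=4,fy=4,interpolation=cv2.INTER_CUBIC))
E
```

```text
31.475 [-0.482  0.626  0.232  1.575 -0.165  0.963  0.221] [-0.001  0.001  0.001  0.001  0.001 -0.     0.001] [-1.2 -0.2 -2.3] 10.62373910671549 [606.33365921 187.29329464 222.43414877]
in lens frame [-110.6   -0.    22.9] [[-0.003 -0.002  1.   ]
 [ 0.001  1.     0.002]
 [-1.     0.001 -0.003]]
[([203.7, 246.4], 0.78)] [206.44408809 246.39045056]
bung [([343.7, 187.9], 0.76)]
clip [([302.0, 231.1], 0.55)]
scraper [([274.4, 337.5], 0.83)]
pin_vise [([233.4, 399.7], 0.62)]
blank [([303.2, 229.3], 0.57)]
[] [177.65854332 179.46570616]
bung [([403.8, 220.5], 0.86)]
clip [([388.1, 250.2], 0.65)]
scraper [([192.5, 255.8], 0.81)]
pin_vise [([163.5, 138.4], 0.35)]
blank [([291.2, 220.2], 0.57)]
```

View pics/s16.png

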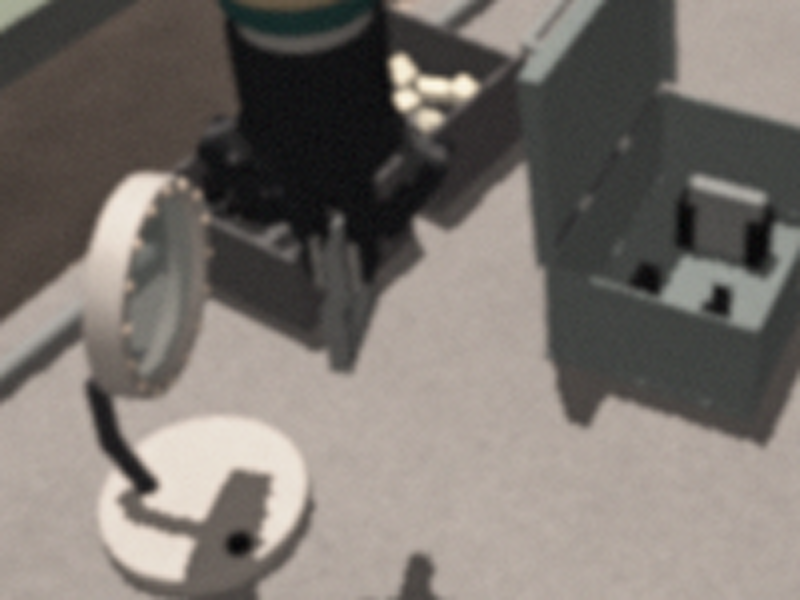

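```bash
python3 -c "
from cell import ctrl
print(ctrl.finish_job()); s=ctrl.read_state(); print(s['clock'],s['eef_pos'],s['width'])"
```

```text
the job is handed in; nothing more can be done
None
the job is handed in; nothing more can be done
```

I carried out the whole job and handed it in at 31.6 s of the 64 s allowed; the system gave no verdict. I flipped the catch out to about 1.5 rad and swung the lid back by its handle to about 1.6 rad. I then drew the insert from the +y slot and held it in front of the lens.

**Last checks**
- **Position:** from the arm's reading, the window is about 110 mm from the glass on the robot's side. Height is within about 1 mm of the lens centre and sideways offset is near zero. The insert sat about 2 mm off-centre in the jaws.
- **Attitude and stillness:** the tool was square and upright to within 0.005 rad, and joint speeds were about 0.001 rad/s. The grip width read 10.6 mm against the 12 mm plate. The readings ran 1.5–4 mm small on everything gripped.
- **Side picture:** the lid is open, the blank is in its slot and nothing is touching the magnifier.

**What disagreed or was not confirmed**
- **Window mark:** in the side view the network's mark agreed in row but was about 3 px to one side of my prediction. One step earlier it was about 4 px off in row. In the top view the arm hid the window, so it was not found.
- **Clip and pin vise:** the clip's side-view mark fell on the blank and the pin vise's top-view mark fell on the magnifier, so I took both as wrong. In the other view each was within 3 px of where it started. The bung and scraper also stayed where they lay.
- **Blank:** its top-view mark fell on the box, so only the side view confirmed it.
- **First approach:** the catch approach at a 35° forward tilt ran a wrist joint to its lower limit. A 25 N force reading there cleared at once, so I backed off and approached nearly straight down. The wrist was near a limit again while lifting the lid, where the force reached about 37 N before I eased the tilt.

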